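# Gauge the autoclaved couplings and refit the mixer drive

## Robot

A 6-joint arm with a two-finger parallel gripper is mounted at the origin on the work surface; the furniture and walls round the work are solid. World frame = base frame: x ahead of the robot, y to its left, z up, the work surface at z = 0. Lengths are in mm, angles in rad, forces in N, time in s.
With the tool pointing down it reaches from about 350 to 975 mm from the base axis. Payload 7.1 kg.
Tool frame: the origin (TCP) lies midway between the tips of the shut fingers; the grasp point (between the pads) lies 19 mm behind it (ctrl.grip_depth is the distance from the TCP to the grasp point, in mm); z points along the fingers, y is the line along which they close (so a half turn about z gives the same grasp; the last joint's range is limited). The gripper opens to 88 mm and grips with 3 to 60 N. Pads are 20 mm wide; open, the fingers measure 115 mm over their backs; the gripper's body (75 mm by 178 mm) begins 61 mm behind the grasp point.
Start: joints at [-1.279, 0.423, 1.63, -0, 1.089, -0.019], TCP at [191.155, -595.033, 222.675] pointing down, gripper open.
Joint ranges: [-3, 3], [-0.9, 2.11], [0.09, 2.58], [-1.31, 4.45], [0.11, 2.69], [-2.54, 2.54]. Speed limits (rad/s): [2.39, 2.39, 3.01, 3.14, 3.14, 3.14].

## Interface

Orientations are given as a rotation vector (axis times angle).
In Python, from workcell import get_obs, vision, ctrl gives the robot as it stands.
- The arm moves only by the tool step_arm, never from a script. Its argument "plan" is a list of rows, each a list of 7 numbers: the opening, from -1 (shut) to 1 (fully open), then the shift along the tool's x, y, z as a fraction of full scale, then the turn, a rotation vector about the tool's x, y, z as a fraction of full scale. In form: [[fingers, dx, dy, dz, wx, wy, wz], ...]. A call has 1 to 20 rows; each row shifts and turns the commanded pose from where the row before left it, along the tool's axes as they then stand; what a row does not reach is not made up. Full scale, the value 1, is 50 mm for a shift and 0.12 rad for a turn. A row lasts 1/8 s, in which the tool goes at most 62.5 mm and 10.7 degrees, less where a joint would pass 70% of its speed; a pose out of reach is approached as far as the arm can. A call with a number of a shift or a turn outside -1 to 1 is refused whole. A call with a gripper value outside its range is refused whole. The fingers move at their own pace and stop on an object; the grip force is fixed at half the most. Time passes only in rows, so rows that do not move let the fingers close. It gives the time, the measured TCP pose, the force, the opening and the grip force at its end, in the units of the state.
- get_obs(): the state, without advancing time (a new reading comes with each control period).
- vision.get_image(name): name is "side" or "top" or "wrist"; returns a dict with "pixels" (480x640x3 uint8, red, green, blue), "depth" (480x640 float32, mm along the optical axis (not along the pixel's ray), 0 where there is no reading), "fx", "fy", "cx", "cy" (pixels), "T" (4x4, takes a point from camera to world coordinates); the wrist camera has in their place "T_tool_cam" (4x4, takes a point from camera to tool coordinates, whose origin is the TCP and whose axes are the flange's). Camera axes: x right, y down, z forward; pixel columns grow to the right and rows downward; lengths in mm; the calibration is good to about 2 mm. A picture is of the moment at which its call begins: read the wrist's pose just before it.
- ctrl.close_job(): hands the job in; it is judged then, once.
The state is a dict: "t": time; "qpos": joint angles; "qvel": joint speeds; "joint_torque": joint torques, N m; "ee_pos": TCP position; "orientation": TCP orientation; "ft_force": force on the tool from outside, world axes, zero at the start; "moment": the same for the moment, N m; "width": finger opening in mm; "grasp_force": force on a finger pad.
Only numpy, scipy, OpenCV 4.12 (cv2) and the standard library are available. Lean on these libraries where they do the work, as an engineer would, in place of code of your own. Each camera call takes 0.05 s, during which the arm holds its last target. There are 200 camera calls.

## Task

The tan drive couplings are back from the autoclave and some of their bores may have shrunk. First set every coupling on a gauge pin of the blue check rack: a sound one slides right down to the block, a shrunk one stops at the shoulder. Then move the sound ones to the mixer drive, each into a hexagonal socket of its own, pressed and turned until it drops fully home, leave the shrunk ones standing on their pins, and last push the drive's red lever over to the far side; the small vials in front of the drive stay where they are.

Things in the scene. Friction and masses are not known exactly. Their poses are not given: they have to be found in the camera images.
- coupling0: tan coupling, 70 mm tall, 0.13 kg. Heavy hexagonal skirt 40 mm across flats, 36 mm high, open below, blind bore 36 mm deep; above it a solid round knob, 30 mm diameter, 39 to 70 mm up, to grip. Origin: centre of the underside; z up; x points to a flat. Sound (bore 20 mm) or shrunk (15 mm): only a gauge pin shows which. Some couplings are absent.
- coupling1: tan coupling, 70 mm tall, 0.13 kg. Heavy hexagonal skirt 40 mm across flats, 36 mm high, open below, blind bore 36 mm deep; above it a solid round knob, 30 mm diameter, 39 to 70 mm up, to grip. Origin: centre of the underside; z up; x points to a flat. Looks like all the others; sound or shrunk, as the gauge shows.
- coupling2: tan coupling, 70 mm tall, 0.13 kg. Heavy hexagonal skirt 40 mm across flats, 36 mm high, open below, blind bore 36 mm deep; above it a solid round knob, 30 mm diameter, 39 to 70 mm up, to grip. Origin: centre of the underside; z up; x points to a flat. Looks like all the others; sound or shrunk, as the gauge shows.
- coupling3: tan coupling, 70 mm tall, 0.13 kg. Heavy hexagonal skirt 40 mm across flats, 36 mm high, open below, blind bore 36 mm deep; above it a solid round knob, 30 mm diameter, 39 to 70 mm up, to grip. Origin: centre of the underside; z up; x points to a flat. Looks like all the others; sound or shrunk, as the gauge shows.
- coupling4: tan coupling, 70 mm tall, 0.13 kg. Heavy hexagonal skirt 40 mm across flats, 36 mm high, open below, blind bore 36 mm deep; above it a solid round knob, 30 mm diameter, 39 to 70 mm up, to grip. Origin: centre of the underside; z up; x points to a flat. Looks like all the others; sound or shrunk, as the gauge shows.
- drive: three-station mixer drive, fixed to the bench: white and aluminium housing 104 (x) x 280 (y) x 46 mm high; origin: centre of its underside; x points from its front (with display and vents) to its back, the far side. Along its y axis on top stand the sockets at y = +100, +25 and -50 mm and the red lever at y = -112 mm (between two 20 mm high cheeks).
- socket0 (a point): centre of a socket's mouth, at rim height (62 mm over the bench), z up. Socket: steel hexagonal ring, 58 mm across outside flats, recess 42.4 mm across flats, 16 mm deep. Brass pilot pin in its middle, 17 mm diameter, standing 22 mm over the recess floor (6 over the rim), tapered tip. A coupling is home with its underside 16 mm below this point.
- socket1 (a point): middle socket, as socket0. Each ring stands on a stiff spindle (0.5 N m) at any angle, different at each start. The x, y axes of these points are the drive's, so the ring's angle is NOT told by them: see it, or feel for it by pressing lightly and turning up to 60 degrees. The skirt enters within about 5 degrees.
- socket2 (a point): socket nearest the lever, as socket0 and socket1
- run_lever (a joint): angle of the drive's red lever (rad): 0 leans 0.5 rad toward the drive's front (-x), 1.0 leans 0.5 rad toward its back (+x, run). Its hinge lies along the drive's y axis, 58 mm above the bench; it turns stiffly and stays where left; about 1.5 N at the knob moves it.
- lever_knob (a point): centre of the red ball (24 mm diameter) at the end of the lever, 62 mm from its hinge; about 112 mm above the bench, moves with the lever
- rack: check rack: blue block 190 (x) x 122 (y) x 14 mm, fixed, with six upright stepped steel gauge pins in two rows of three along x, 66 mm apart both ways. Origin: centre of the block's underside.
- pin0 (a point): foot of a gauge pin, on the top face of the block (14 mm above the bench), z up along the pin. The pin is 18 mm in diameter up to a shoulder 19 mm above this point, 13 mm above that, and ends in a tapered tip at 34 mm. A sound coupling goes down until its underside is at this point; a shrunk one stands on the shoulder, its underside 19 mm higher.
- pin1 (a point): foot of another gauge pin, as pin0
- pin2 (a point): foot of another gauge pin, as pin0
- pin3 (a point): foot of another gauge pin, as pin0
- pin4 (a point): foot of another gauge pin, as pin0
- pin5 (a point): foot of another gauge pin, as pin0
- vial_g: bystander: small brown vial with a green-topped white cap, 28 x 28 x 60 mm, origin under its centre
- vial_o: bystander: small vial with an orange-topped white cap, 28 x 28 x 60 mm, origin under its centre

How it is judged:
By the outcome, as a careful person would: the job done as asked, in the order asked, and still so for the second after the job is handed in, with the robot touching nothing.
Of coupling0, coupling1, coupling2, coupling3, coupling4 only 4 to 5 are there at a start; the rules pass over those that are not, and their reading is None.
At some moment in a run one of coupling0, coupling1, coupling2, coupling3, coupling4 may be knocked a few centimetres aside while the robot is not near it.
Once in a run the grip may slacken for a moment while it holds something.
It also fails if it takes over 210 s, if anything falls off the work surface, if the arm or the gripper's body presses on something with over 40 N, if the wrist force passes 120 N, or if a joint passes its speed limit or range.

## Working session

There is one attempt and no reset: what is moved stays moved. The work goes in short steps, Python scripts to look and compute and a tool call to move; the robot and the scene stay as the last step left them, time stands still between calls to the robot, and variables do not carry over. Pictures are saved under pics/ and viewed, at most 14 in all, crops included, and the job is handed in when it is done.

Besides the shell and the picture viewer there is one more tool, called after ">>>" in YAML: its name, and indented under it one key for each argument. step_arm: Moves the arm, as the interface text tells. Its arguments: {"type":"object","properties":{"plan":{"type":"array","items":{"type":"array","items":{"type":"number","minimum":-1,"maximum":1}}}},"required":["plan"]}

```bash
mkdir -p pics; ls
cat > h.py <<'E'
import numpy as np, cv2
from workcell import get_obs, vision, ctrl
from scipy.spatial.transform import Rotation as R
def grab(n):
    o=get_obs(); im=vision.get_image(n)
    if n=='wrist':
        T=np.eye(4);T[:3,:3]=R.from_rotvec(o['orientation']).as_matrix();T[:3,3]=o['ee_pos']
        im['T']=T@np.array(im['T_tool_cam'])
    return im
def save(im,f): cv2.imwrite(f,im['pixels'][:,:,::-1])
def ray(im,u,v,z):
    d=im['T'][:3,:3]@np.array([(u-im['cx'])/im['fx'],(v-im['cy'])/im['fy'],1]); c=im['T'][:3,3]
    return c+d*(z-c[2])/d[2]
def dep(im):
    v,u=np.mgrid[:480,:640]; d=im['depth']
    P=np.stack([(u-im['cx'])/im['fx']*d,(v-im['cy'])/im['fy']*d,d],-1)
    return P@im['T'][:3,:3].T+im['T'][:3,3]
E
python3 - <<'E'
from h import *
for n in('top','side'):
    im=grab(n);save(im,f'pics/{n}0.png');print(n,im['fx'],im['T'].round(3).tolist())
print(get_obs())
E
```

```text
pics
top 449.89583320687234 [[-0.022, -0.987, 0.157, 297.517], [-1.0, 0.02, -0.012, -38.472], [0.008, -0.157, -0.988, 1067.092], [0.0, 0.0, 0.0, 1.0]]
side 513.5318096167713 [[-0.985, -0.072, 0.158, 286.611], [-0.172, 0.527, -0.832, 788.852], [-0.023, -0.847, -0.531, 646.318], [0.0, 0.0, 0.0, 1.0]]
{'t': 0.1, 'qpos': array([-1.27902131e+00,  4.23754331e-01,  1.63059692e+00,  6.42271311e-06,
        1.08860375e+00, -1.89927350e-02]), 'qvel': array([-0.00107817, -0.00180982, -0.00138431,  0.00122137,  0.00034611,
        0.00070822]), 'joint_torque': array([-1.17161915e-03, -5.45613599e+01, -2.74324608e+01,  6.44634990e-02,
        1.88263308e-02, -1.79314492e-05]), 'ee_pos': array([ 191.00614469, -594.57631596,  221.99227644]), 'orientation': array([-3.10240987e+00, -4.85977254e-01,  2.81996553e-04]), 'ft_force': array([-0.26125063, -0.23620907,  1.2634814 ]), 'moment': array([ 0.03479267,  0.00839067, -0.04218108]), 'grasp_force': 0.0, 'width': 87.84818743826894}
```

View pics/top0.png

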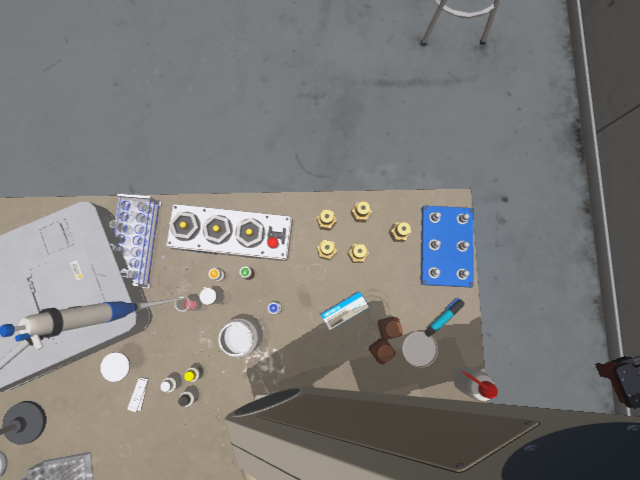

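View pics/side0.png

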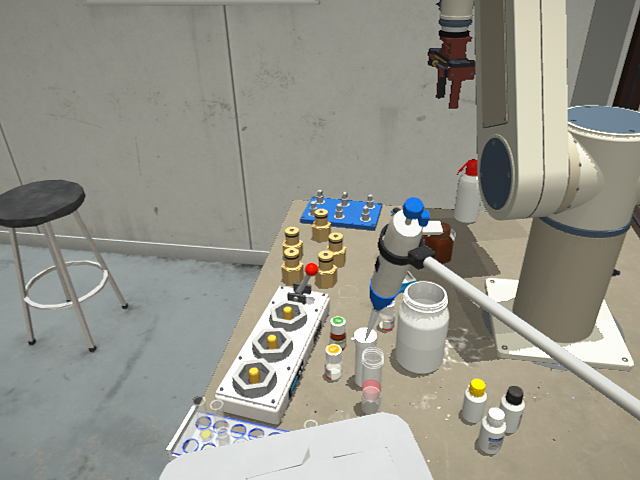

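The top view shows five couplings at (327,218), (362,210), (400,230), (327,248) and (358,252). The rack's pins are at about (435/463, 217/245/273), the sockets at (184,225), (215,229) and (250,232), and the lever ball at (272,242). In the side view the lever leans to the front and the vials stand at (338,325) and (333,360).

Run:
```python
from h import *
top=grab('top');P=dep(top);hsv=cv2.cvtColor(top['pixels'],cv2.COLOR_RGB2HSV)
def blobs(m,lo,hi):
    n,l,s,c=cv2.connectedComponentsWithStats(m.astype(np.uint8))
    return [(i,c[i],s[i,4],l==i) for i in range(1,n) if lo<s[i,4]<hi]
print('hsv coupling',hsv[214,322],hsv[213,362],'table',hsv[330,290])
m=(hsv[...,0]>15)&(hsv[...,0]<35)&(hsv[...,1]>90)&(hsv[...,2]>90)
for i,c,a,mm in blobs(m,30,900):
    q=P[mm];zt=np.percentile(q[:,2],90); print('tan',c.round(),a,'ztop',zt.round(),ray(top,*c,45).round())
m=(hsv[...,0]>100)&(hsv[...,0]<120)&(hsv[...,1]>150)
for i,c,a,mm in blobs(m,1500,9000):
    q=P[mm];print('blue',c.round(),a,np.median(q[:,2]).round(1),cv2.minAreaRect(q[:,:2].astype(np.float32)))
im=grab('wrist');print('wrist cam',im['T_tool_cam'].round(3).tolist(),im['fx'])
for u,v in[(435,217),(463,218),(435,245),(463,246),(434,273),(463,274),(184,225),(215,229),(250,232)]:
    w=P[v-5:v+6,u-5:u+6]; print(u,v,w[...,2].max().round(),ray(top,u,v,48 if u>300 else 68).round())
m=(cv2.inRange(hsv,(0,150,80),(8,255,255))>0)|(hsv[...,0]>172)&(hsv[...,1]>150)
for i,c,a,mm in blobs(m,20,900): print('red',c.round(),a,P[mm][:,2].max(),ray(top,*c,112).round())
```

```text
hsv coupling [ 25  90 237] [ 27  85 229] table [ 18  46 161]
tan [360. 212.] 161 ztop 71.0 [ 515. -142.   45.]
tan [326. 220.] 144 ztop 71.0 [497. -62.  45.]
tan [183. 225.] 53 ztop 70.0 [493. 266.  45.]
tan [398. 233.] 102 ztop 53.0 [ 464. -228.   45.]
tan [216. 228.] 49 ztop 69.0 [483. 191.  45.]
tan [249. 232.] 47 ztop 70.0 [474. 115.  45.]
tan [326. 251.] 114 ztop 70.0 [425. -61.  45.]
tan [357. 255.] 113 ztop 69.0 [ 415. -131.   45.]
tan [214. 274.] 58 ztop 64.0 [379. 194.  45.]
tan [189. 375.] 101 ztop 72.0 [158. 245.  45.]
blue [447. 246.] 3150 14.5 ((421.72735595703125, -225.4053497314453), (202.8819122314453, 400.40985107421875), 6.731875896453857)
wrist cam [[-0.0, -0.954, -0.301, 81.577], [1.0, -0.0, 0.001, -0.54], [-0.001, -0.301, 0.954, -161.489], [0.0, 0.0, 0.0, 1.0]] 422.1821773830717
435 217 50.0 [ 499. -315.   48.]
463 218 51.0 [ 495. -380.   48.]
435 245 1067.0 [ 434. -311.   48.]
463 246 52.0 [ 430. -375.   48.]
434 273 51.0 [ 370. -305.   48.]
463 274 50.0 [ 366. -370.   48.]
184 225 71.0 [488. 258.  68.]
215 229 71.0 [478. 188.  68.]
250 232 73.0 [469. 110.  68.]
red [272. 242.] 79 128.67387173610587 [439.  55. 112.]
red [485. 387.] 279 1067.0920559064891 [ 129. -378.  112.]
```

>>> step_arm:
  plan:
    - [0.25, 0, 0, 0, 0, 0, 0.86]
    - [0.25, 0, 0, 0, 0, 0, 0.86]
    - [0.25, 0, 0, 0, 0, 0, 0.86]
    - [0.25, 0.52, -0.76, 0, 0, 0, 0]
    - [0.25, 0.52, -0.76, 0, 0, 0, 0]
    - [0.25, 0.52, -0.76, 0, 0, 0, 0]
    - [0.25, 0.52, -0.76, 0, 0, 0, 0]
    - [0.25, 0.52, -0.76, 0, 0, 0, 0]
    - [0.25, 0.52, -0.76, 0, 0, 0, 0]
    - [0.25, 0.52, -0.76, 0, 0, 0, 0]
    - [0.25, 0.52, -0.76, 0, 0, 0, 0]
    - [0.25, 0.52, -0.76, 0, 0, 0, 0]
    - [0.25, 0.52, -0.76, 0, 0, 0, 0]
    - [0.25, 0, 0, 0, 0, 0, 0]

```text
t: 1.95
ee_pos: [451.9, -212.7, 222.7]
orientation: [-3.141, -0.008, -0.0]
ft_force: [0.0, -0.1, 1.1]
width: 54.9
grasp_force: 0.0
```

Run:
```python
from h import *
im=grab('wrist');save(im,'pics/w1.png');import pickle;pickle.dump(im,open('w1.pkl','wb'))
o=get_obs();print(o['ee_pos'],o['orientation'],o['width'],o['t'])
```

```text
[ 451.08609479 -213.74834671  222.57527788] [ 3.14154128e+00  6.48640071e-03 -5.30516147e-04] 54.759842164106864 2.0
```

View pics/w1.png

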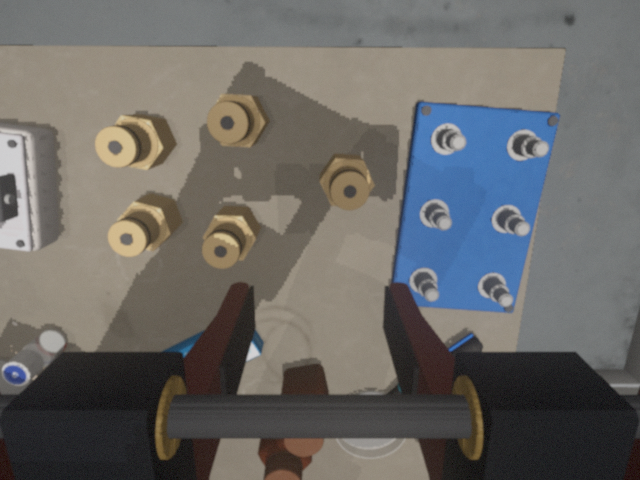

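The couplings' knob tops, with dark centre dots, are at (123,148), (234,122), (130,239), (221,251) and (350,190). The pin tips are at about (452,143), (540,150), (443,222), (522,228), (431,293) and (505,298). I'll take a second view for heights.

>>> step_arm:
  plan:
    - [0.25, 0.2, 0.5, 0, 0, 0, 0]
    - [0.25, 0.2, 0.5, 0, 0, 0, 0]
    - [0.25, 0, 0, 0, 0, 0, 0]

```text
t: 2.38
ee_pos: [470.5, -266.8, 222.6]
orientation: [3.141, -0.002, 0.0]
ft_force: [0.2, 0.7, -0.2]
width: 54.9
grasp_force: 0.0
```

```bash
cat >> h.py <<'E'
def knobs(im,rough=None):
    """centres of the knob tops: depth-gated tan tops -> circle centre"""
    P=dep(im);hsv=cv2.cvtColor(im['pixels'],cv2.COLOR_RGB2HSV)
    tan=(hsv[...,0]>10)&(hsv[...,0]<35)&(hsv[...,1]>60)
    g=im['pixels'].astype(int).max(2)
    out=[]
    big=cv2.morphologyEx(tan.astype(np.uint8),cv2.MORPH_CLOSE,np.ones((9,9)))
    m=(big>0)&(P[...,2]>60)&(P[...,2]<112)&(im['depth']>0)
    n,l,s,c=cv2.connectedComponentsWithStats(m.astype(np.uint8))
    for i in range(1,n):
        if s[i,4]<300: continue
        q=(l==i); zt=np.percentile(P[q][:,2],80); t=q&(abs(P[...,2]-zt)<4)
        cs,_=cv2.findContours(t.astype(np.uint8),0,1); cc=max(cs,key=cv2.contourArea)
        if cv2.contourArea(cc)<300: continue
        (u,v),r=cv2.minEnclosingCircle(cc); e=cv2.fitEllipse(cc)
        out.append((e[0],zt,e[1]))
    return out
def tips(im):
    P=dep(im);m=(P[...,2]>44)&(P[...,2]<53)&(im['depth']>0)
    hsv=cv2.cvtColor(im['pixels'],cv2.COLOR_RGB2HSV); m&=(hsv[...,1]<60)
    n,l,s,c=cv2.connectedComponentsWithStats(m.astype(np.uint8))
    return [(c[i],s[i,4]) for i in range(1,n) if 30<s[i,4]<600]
def tri(a,pa,b,pb):
    d=[];c=[]
    for im,(u,v) in((a,pa),(b,pb)):
        w=im['T'][:3,:3]@np.array([(u-im['cx'])/im['fx'],(v-im['cy'])/im['fy'],1]);d.append(w/np.linalg.norm(w));c.append(im['T'][:3,3])
    A=sum(np.eye(3)-np.outer(w,w) for w in d);B=sum((np.eye(3)-np.outer(w,w))@x for w,x in zip(d,c))
    return np.linalg.solve(A,B)
E
python3 - <<'E'
from h import *
import pickle
a=pickle.load(open('w1.pkl','rb'));b=grab('wrist');pickle.dump(b,open('w2.pkl','wb'));print(get_obs()['ee_pos'])
for f,z in((knobs,70),(tips,48)):
    A=[x for x in f(a)];B=[x for x in f(b)]
    print(f.__name__,len(A),len(B))
    for x in A:
        pa=ray(a,*x[0],z)
        if not B: continue
        y=min(B,key=lambda y:np.linalg.norm(ray(b,*y[0],z)-pa)); pb=ray(b,*y[0],z)
        print(np.round(x[0]),x[1:],pa.round(1)[:2],pb.round(1)[:2],'tri',tri(a,x[0],b,y[0]).round(1))
E
```

```text
[ 469.89285933 -265.72553358  222.35004322]
knobs 6 6
[227. 122.] (np.float64(70.07755532918242), (40.014373779296875, 42.613651275634766)) [ 519.2 -146.4] [ 519.4 -146.8] tri [ 519.1 -145.8   67.5]
[116. 147.] (np.float64(69.9863433720543), (38.18890380859375, 43.716552734375)) [501.6 -63.8] [501.8 -64.3] tri [501.4 -62.7  67.6]
[349. 191.] (np.float64(70.20546162908687), (37.65457534790039, 38.56268310546875)) [ 469.8 -235.5] [ 469.9 -236. ] tri [ 469.2 -235.7   67.3]
[127. 238.] (np.float64(69.97861841560126), (35.005714416503906, 39.25619125366211)) [431.3 -62.9] [431.5 -63.3] tri [430.5 -61.6  67.3]
[220. 250.] (np.float64(70.06408415657718), (35.33863067626953, 37.52974319458008)) [ 421.6 -135.3] [ 421.7 -135.7] tri [ 420.8 -134.7   67.7]
[303. 446.] (np.float64(84.26613099360327), (18.1420841217041, 41.596492767333984)) [ 229.3 -199.3] [ 236.7 -197.2] tri [ 242.9 -199.4   80.1]
tips 7 6
[457. 142.] (np.int32(214),) [ 504.1 -320.5] [ 504.2 -320.9] tri [ 503.9 -321.3   45.5]
[540. 149.] (np.int32(217),) [ 499.5 -385.8] [ 499.6 -386.1] tri [ 499.2 -386.9   45.7]
[443. 222.] (np.int32(179),) [ 439.1 -315.7] [ 439.3 -316.2] tri [ 438.2 -316.7   44.7]
[521. 228.] (np.int32(184),) [ 434.2 -381. ] [ 434.5 -381.4] tri [ 433.5 -382.4   45.3]
[431. 294.] (np.int32(157),) [ 373.9 -311.1] [ 374.  -311.5] tri [ 372.7 -311.9   45.5]
[505. 300.] (np.int32(158),) [ 368.9 -376.5] [ 369.3 -376.8] tri [ 367.7 -377.7   45.3]
[ 29. 361.] (np.int32(239),) [304.5  53. ] [ 374.  -311.5] tri [ 578.6 -259.7  443.3]
```

Both views agree: knob tops at about 68 to 70 mm, pin tips at about 46 to 48 mm, and pin spacing about 65.7 mm (nominal 66). I'll grasp the coupling nearest the rack first.

>>> step_arm:
  plan:
    - [0, 0, -0.6, 0, 0, 0, 0]
    - [0, 0, 0, 0.9, 0, 0, 0]
    - [0, 0, 0, 0.9, 0, 0, 0]
    - [0, 0, 0, 0.9, 0, 0, 0]
    - [0, 0, 0, 0.6, 0, 0, 0]
    - [0, 0, 0, 0.3, 0, 0, 0]
    - [0, 0, 0, 0, 0, 0, 0]
    - [-1, 0, 0, 0, 0, 0, 0]
    - [-1, 0, 0, 0, 0, 0, 0]
    - [-1, 0, 0, 0, 0, 0, 0]
    - [-1, 0, 0, 0, 0, 0, 0]
    - [-1, 0, 0, 0, 0, 0, 0]

```text
t: 3.92
ee_pos: [471.6, -235.2, 43.8]
orientation: [3.141, 0.002, 0.003]
ft_force: [-0.9, 0.3, 7.3]
width: 30.1
grasp_force: 30.0
```

Run:
```python
from h import *
im=grab('wrist');save(im,'pics/w3.png');o=get_obs();print(o['ee_pos'],o['width'],o['ft_force'])
```

```text
[ 471.58011794 -235.1785001    43.81710356] 29.58193824203445 [-0.63824819 -0.79885768  7.31604303]
```

View pics/w3.png

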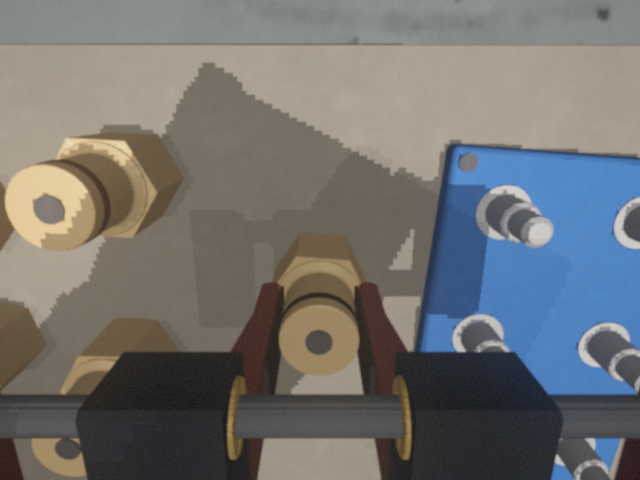

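The coupling is held, with its knob dot at (319,342) between the pads. Next I work out its offset in the hand and the dot's tool coordinates.

```bash
cat >> h.py <<'E'
def hand(im,h=70-42):
    """dark dot of the held knob, in tool axes (mm) if knob top is h above TCP (tool z=-h)"""
    g=cv2.cvtColor(im['pixels'],cv2.COLOR_RGB2GRAY)[300:375,280:360]
    hsv=cv2.cvtColor(im['pixels'],cv2.COLOR_RGB2HSV)[300:375,280:360]
    m=((hsv[...,1]<60)&(g<110)).astype(np.uint8)
    n,l,s,c=cv2.connectedComponentsWithStats(m)
    k=[i for i in range(1,n) if 200<s[i,4]<1200]
    k=min(k,key=lambda i:abs(c[i][0]-40)); u,v=c[k]+[280,300]
    T=im['T_tool_cam'];d=T[:3,:3]@np.array([(u-im['cx'])/im['fx'],(v-im['cy'])/im['fy'],1]);p=T[:3,3]+d*(-h-T[2,3])/d[2]
    return (u,v,s[k,4]),p
E
python3 - <<'E'
from h import *
im=grab('wrist');print(hand(im)); print(get_obs()['ee_pos'],get_obs()['ft_force'])
E
```

```text
((np.float64(318.4957627118644), np.float64(342.1271186440678), np.int32(472)), array([ -0.98152515,  -0.14796798, -28.        ]))
[ 471.59701644 -235.18168101   43.84924651] [-0.54376871 -0.49692453  7.04907711]
```

>>> step_arm:
  plan:
    - [-1, 0, 0, -0.3, 0, 0, 0]
    - [-1, 0, 0, -0.7, 0, 0, 0]
    - [-1, 0, 0, -0.7, 0, 0, 0]
    - [-1, 0, 0, -0.7, 0, 0, 0]
    - [-1, 0, 0, 0, 0, 0, 0]
    - [-1, 0, 0, 0, 0, 0, 0]

```text
t: 4.78
ee_pos: [470.1, -234.4, 162.4]
orientation: [-3.141, -0.002, 0.001]
ft_force: [-0.1, -0.5, -0.9]
width: 29.3
grasp_force: 30.0
```

Run:
```python
from h import *
im=grab('wrist');print(hand(im)); print(get_obs()['ee_pos'],get_obs()['ft_force'])
```

```text
((np.float64(318.4463157894737), np.float64(342.0442105263158), np.int32(475)), array([ -0.94397562,  -0.16538004, -28.        ]))
[ 469.88935012 -234.2523017   161.83940811] [-0.14310571  0.90395591 -2.12264801]
```

>>> step_arm:
  plan:
    - [-1, 0.35, 0.87, 0, 0, 0, 0]
    - [-1, 0.35, 0.87, 0, 0, 0, 0]
    - [-1, 0, 0, 0.5, 0, 0, 0]
    - [-1, 0, 0, 0.5, 0, 0, 0]
    - [-1, 0, 0, 0.3, 0, 0, 0]
    - [-1, 0, 0, 0, 0, 0, 0]
    - [-1, 0, 0, 0, 0, 0, 0]

```text
t: 5.7
ee_pos: [506.2, -321.8, 98.1]
orientation: [3.141, 0.002, 0.001]
ft_force: [0.8, 1.1, -1.4]
width: 29.4
grasp_force: 30.0
```

Run:
```python
from h import *
im=grab('wrist');save(im,'pics/w4.png');print(hand(im)); o=get_obs();print(o['ee_pos'],o['ft_force'])
```

```text
((np.float64(318.4106776180698), np.float64(342.04928131416835), np.int32(487)), array([ -0.9474312 ,  -0.17867776, -28.        ]))
[ 506.38792611 -321.89115579   98.46133423] [-0.70894386  0.9276852  -1.08603941]
```

View pics/w4.png

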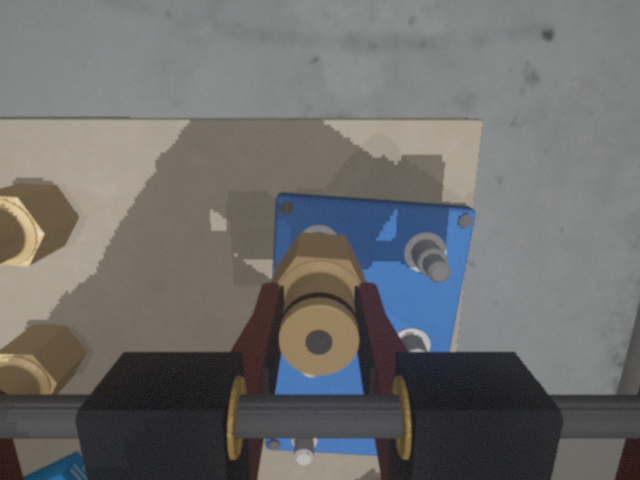

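Coupling over pin A+; the neighbouring tip is visible at (437,268), so I'll check the grid against it.

Run:
```python
from h import *
im=grab('wrist');print(get_obs()['ee_pos'].round(1))
for c,a in tips(im): print(c.round(),a,ray(im,*c,48)[:2].round(1),ray(im,*c,45.6)[:2].round(1))
```

```text
[ 506.4 -321.9   98.6]
[438. 271.] 388 [ 500.9 -386.3] [ 499.9 -387. ]
[303. 456.] 286 [ 375.4 -312. ] [ 373.  -311.9]
```

>>> step_arm:
  plan:
    - [-1, -0.016, -0.01, 0, 0, 0, 0]
    - [-1, 0, 0, 0.1, 0, 0, 0]
    - [-1, 0, 0, 0.1, 0, 0, 0]
    - [-1, 0, 0, 0.1, 0, 0, 0]
    - [-1, 0, 0, 0.08, 0, 0, 0]
    - [-1, 0, 0, 0.08, 0, 0, 0]
    - [-1, 0, 0, 0.06, 0, 0, 0]
    - [-1, 0, 0, 0, 0, 0, 0]
    - [-1, 0, 0, 0, 0, 0, 0]

```text
t: 6.92
ee_pos: [506.6, -322.1, 74.5]
orientation: [3.139, 0.002, 0.005]
ft_force: [-0.2, -0.6, 4.5]
width: 29.8
grasp_force: 3.0
```

>>> step_arm:
  plan:
    - [-1, 0, 0, 0, 0, 0, 0]
    - [-1, 0, 0, 0, 0, 0, 0]
    - [-1, 0, 0, 0, 0, 0, 0]
    - [-1, 0, 0, 0, 0, 0, 0]

```text
t: 7.42
ee_pos: [505.9, -322.0, 72.7]
orientation: [3.14, 0.002, 0.003]
ft_force: [-0.7, -0.6, 8.9]
width: 29.5
grasp_force: 30.0
```

Run:
```python
from h import *
im=grab('wrist');print(hand(im)); o=get_obs();print(o['ee_pos'],o['ft_force'],o['grasp_force'],o['width'])
P=dep(im);print(np.median(P[325:335,300:340,2]),P[372,305:335,2].round())
```

```text
((np.float64(318.7514910536779), np.float64(351.3558648111332), np.int32(503)), array([ -4.79794858,  -0.05696881, -28.        ]))
[ 505.95128155 -322.0097489    72.75980716] [-1.28589372 -0.96192008  9.82501827] 30.003182888031006 29.56683204388339
102.42003176958902 [102. 102. 102. 103. 102. 101. 103. 102. 103. 102. 102. 102. 102. 102.
 234. 103. 101. 102. 102. 104. 102. 102. 103. 101. 103. 102. 102. 102.
 103. 103.]
```

The grip slackened for a moment and the coupling is now at shoulder height (underside about 33 mm). I'll press lightly and wiggle to tell shrunk from misaligned.

>>> step_arm:
  plan:
    - [-1, -0.03, 0, 0.04, 0, 0, 0]
    - [-1, 0, 0.03, 0, 0, 0, 0]
    - [-1, 0.03, 0.0, 0, 0, 0, 0]
    - [-1, 0.03, 0, 0, 0, 0, 0]
    - [-1, 0, -0.03, 0, 0, 0, 0]
    - [-1, 0, -0.03, 0, 0, 0, 0]
    - [-1, -0.03, 0, 0, 0, 0, 0]
    - [-1, -0.03, 0, 0, 0, 0, 0]
    - [-1, -0.02, 0.03, 0, 0, 0, 0]
    - [-1, 0, 0, 0, 0, 0, 0]

```text
t: 8.72
ee_pos: [505.6, -322.2, 72.3]
orientation: [3.139, 0.001, 0.01]
ft_force: [3.5, 3.2, 18.0]
width: 29.2
grasp_force: 30.0
```

>>> step_arm:
  plan:
    - [-1, 0.05, 0, 0, 0, 0, 0]
    - [-1, 0.05, 0, 0, 0, 0, 0]
    - [-1, 0, 0, 0, 0, 0, 0]
    - [-1, 0, 0, 0, 0, 0, 0]

```text
t: 9.22
ee_pos: [507.9, -322.2, 72.2]
orientation: [3.14, 0.002, 0.002]
ft_force: [-7.1, 0.7, 23.5]
width: 29.3
grasp_force: 30.0
```

Lateral play is about 2 mm with firm stops, so this one is shrunk (bore 15 on 13). I'll release it and fetch the next.

>>> step_arm:
  plan:
    - [-1, -0.035, 0, -0.06, 0, 0, 0]
    - [0, 0, 0, 0, 0, 0, 0]
    - [0, 0, 0, 0, 0, 0, 0]
    - [0, 0, 0, -0.7, 0, 0, 0]
    - [0, 0, 0, -0.7, 0, 0, 0]
    - [0, -0.43, -0.935, 0, 0, 0, 0]
    - [0, -0.43, -0.935, 0, 0, 0, 0]
    - [0, -0.43, -0.935, 0, 0, 0, 0]
    - [0, -0.43, -0.935, 0, 0, 0, 0]
    - [0, 0, 0, 0.9, 0, 0, 0]
    - [0, 0, 0, 0.6, 0, 0, 0]
    - [0, 0, 0, 0.3, 0, 0, 0]
    - [0, 0, 0, 0, 0, 0, 0]
    - [-1, 0, 0, 0, 0, 0, 0]
    - [-1, 0, 0, 0, 0, 0, 0]
    - [-1, 0, 0, 0, 0, 0, 0]
    - [-1, 0, 0, 0, 0, 0, 0]

```text
t: 11.35
ee_pos: [420.3, -134.6, 53.5]
orientation: [3.141, 0.002, 0.003]
ft_force: [0.1, -1.2, 6.9]
width: 29.7
grasp_force: 30.0
```

Run:
```python
from h import *
im=grab('wrist');print(hand(im)); o=get_obs();print(o['ee_pos'],o['ft_force'],o['grasp_force'],o['width'])
P=dep(im);print(np.median(P[325:335,300:340,2]))
```

```text
((np.float64(318.6768867924528), np.float64(322.36556603773585), np.int32(424)), array([  7.00179071,  -0.08064335, -28.        ]))
[ 420.30485193 -134.62912393   53.45911653] [-1.08143548 -0.8248218   7.36441214] 30.001900792121887 29.324064625136685
69.890242764396
```

The grip is about 9 mm too high, so I'll reopen and go lower before lifting.

>>> step_arm:
  plan:
    - [0, 0, 0, 0, 0, 0, 0]
    - [0, 0, 0, 0, 0, 0, 0]
    - [0, 0, 0, 0.17, 0, 0, 0]
    - [0, 0, 0, 0, 0, 0, 0]
    - [-1, 0, 0, 0, 0, 0, 0]
    - [-1, 0, 0, 0, 0, 0, 0]
    - [-1, 0, 0, 0, 0, 0, 0]
    - [-1, 0, 0, 0, 0, 0, 0]
    - [-1, 0, 0, -0.3, 0, 0, 0]
    - [-1, 0, 0, -0.9, 0, 0, 0]
    - [-1, 0, 0, -0.9, 0, 0, 0]
    - [-1, 0, 0, 0, 0, 0, 0]
    - [-1, 0, 0, 0, 0, 0, 0]

```text
t: 13.02
ee_pos: [419.2, -134.1, 149.3]
orientation: [3.141, 0.002, 0.001]
ft_force: [0.1, 0.6, -0.9]
width: 29.4
grasp_force: 30.0
```

```bash
cat >> h.py <<'E'
def held():
    """held coupling: top height over TCP by depth, centre in tool axes and world"""
    im=grab('wrist'); o=get_obs(); P=dep(im); zt=np.median(P[325:335,308:330,2]); h=zt-o['ee_pos'][2]
    px,p=hand(im,h); Rm=R.from_rotvec(o['orientation']).as_matrix()
    print('ee',o['ee_pos'].round(1),'rv',o['orientation'].round(3),'F',o['ft_force'].round(1),'g',round(o['grasp_force']),'w',round(o['width'],1))
    print('top',zt.round(1),'underside',(zt-70).round(1),'tool xy',p[:2].round(2),'world',(o['ee_pos']+Rm@p)[:2].round(1))
    return im
E
python3 -c "
from h import *
held()"
```

```text
ee [ 418.8 -134.   148.6] rv [-3.141e+00 -2.000e-03  2.000e-03] F [-0.9 -0.2 -1. ] g 30 w 29.5
top 175.5 underside 105.5 tool xy [ 1.82 -0.16] world [ 420.6 -133.8]
```

>>> step_arm:
  plan:
    - [-1, 0.093, 0.917, 0, 0, 0, 0]
    - [-1, 0.093, 0.917, 0, 0, 0, 0]
    - [-1, 0.093, 0.917, 0, 0, 0, 0]
    - [-1, 0.093, 0.917, 0, 0, 0, 0]
    - [-1, 0, 0, 0.6, 0, 0, 0]
    - [-1, 0, 0, 0.4, 0, 0, 0]
    - [-1, 0, 0, 0, 0, 0, 0]
    - [-1, 0, 0, 0.1, 0, 0, 0]
    - [-1, 0, 0, 0.1, 0, 0, 0]
    - [-1, 0, 0, 0.1, 0, 0, 0]
    - [-1, 0, 0, 0.1, 0, 0, 0]
    - [-1, 0, 0, 0.08, 0, 0, 0]
    - [-1, 0, 0, 0.08, 0, 0, 0]
    - [-1, 0, 0, 0, 0, 0, 0]
    - [-1, 0, 0, 0, 0, 0, 0]

```text
t: 14.95
ee_pos: [438.3, -317.6, 71.2]
orientation: [-3.141, -0.002, 0.0]
ft_force: [-0.1, 0.3, -1.7]
width: 29.8
grasp_force: 30.0
```

```bash
python3 -c "
from h import *
held()"
```

```text
ee [ 438.4 -317.6   71.2] rv [-3.142e+00 -2.000e-03  0.000e+00] F [-0.6  0.5 -0.3] g 30 w 29.4
top 97.4 underside 27.4 tool xy [ 1.45 -0.14] world [ 439.8 -317.5]
```

It passed the shoulder with no force, so it's sound. Seat it, release, and fetch the next.

>>> step_arm:
  plan:
    - [-1, 0, 0, 0.14, 0, 0, 0]
    - [-1, 0, 0, 0.14, 0, 0, 0]
    - [-1, 0, 0, 0, 0, 0, 0]
    - [0, 0, 0, 0, 0, 0, 0]
    - [0, 0, 0, 0, 0, 0, 0]
    - [0, 0, 0, -0.8, 0, 0, 0]
    - [0, 0, 0, -0.86, 0, 0, 0]
    - [0, -0.027, -0.853, 0, 0, 0, 0]
    - [0, -0.027, -0.853, 0, 0, 0, 0]
    - [0, -0.027, -0.853, 0, 0, 0, 0]
    - [0, -0.027, -0.853, 0, 0, 0, 0]
    - [0, -0.027, -0.853, 0, 0, 0, 0]
    - [0, -0.027, -0.853, 0, 0, 0, 0]
    - [0, 0, 0, 0.9, 0, 0, 0]
    - [0, 0, 0, 0.7, 0, 0, 0]
    - [0, 0, 0, 0.32, 0, 0, 0]
    - [0, 0, 0, 0, 0, 0, 0]
    - [-1, 0, 0, 0, 0, 0, 0]
    - [-1, 0, 0, 0, 0, 0, 0]
    - [-1, 0, 0, 0, 0, 0, 0]

```text
t: 17.5
ee_pos: [430.7, -61.9, 45.0]
orientation: [3.141, 0.002, 0.003]
ft_force: [-0.6, 0.0, 4.3]
width: 29.3
grasp_force: 30.0
```

>>> step_arm:
  plan:
    - [-1, 0, 0, -0.3, 0, 0, 0]
    - [-1, 0, 0, -0.9, 0, 0, 0]
    - [-1, 0, 0, -0.9, 0, 0, 0]
    - [-1, 0, 0, 0, 0, 0, 0]
    - [-1, 0, 0, 0, 0, 0, 0]

```text
t: 18.12
ee_pos: [429.5, -61.7, 149.3]
orientation: [3.142, 0.002, 0.0]
ft_force: [-0.1, -0.1, -1.3]
width: 29.4
grasp_force: 30.0
```

```bash
python3 -c "
from h import *
held()"
```

```text
ee [429.1 -61.6 148.6] rv [-3.141e+00 -2.000e-03  2.000e-03] F [ 0.5  0.6 -2. ] g 30 w 29.5
top 174.5 underside 104.5 tool xy [ 0.64 -0.04] world [429.8 -61.6]
```

>>> step_arm:
  plan:
    - [-1, -0.187, 0.837, 0, 0, 0, 0]
    - [-1, -0.187, 0.837, 0, 0, 0, 0]
    - [-1, -0.187, 0.837, 0, 0, 0, 0]
    - [-1, -0.187, 0.837, 0, 0, 0, 0]
    - [-1, -0.187, 0.837, 0, 0, 0, 0]
    - [-1, -0.187, 0.837, 0, 0, 0, 0]
    - [-1, 0, 0, 0.6, 0, 0, 0]
    - [-1, 0, 0, 0.4, 0, 0, 0]
    - [-1, 0, 0, 0, 0, 0, 0]
    - [-1, 0, 0, 0.1, 0, 0, 0]
    - [-1, 0, 0, 0.1, 0, 0, 0]
    - [-1, 0, 0, 0.1, 0, 0, 0]
    - [-1, 0, 0, 0.1, 0, 0, 0]
    - [-1, 0, 0, 0.08, 0, 0, 0]
    - [-1, 0, 0, 0.08, 0, 0, 0]
    - [-1, 0, 0, 0, 0, 0, 0]
    - [-1, 0, 0, 0, 0, 0, 0]

```text
t: 20.3
ee_pos: [374.1, -312.8, 71.1]
orientation: [-3.141, -0.002, 0.0]
ft_force: [-0.5, -0.8, -2.7]
width: 29.4
grasp_force: 30.0
```

```bash
python3 -c "
from h import *
held()"
```

```text
ee [ 374.1 -312.9   71.2] rv [-3.141e+00 -2.000e-03  0.000e+00] F [-1.   0.8 -1.1] g 30 w 29.5
top 96.4 underside 26.4 tool xy [ 0.22 -0.05] world [ 374.3 -312.8]
```

Sound too. Next coupling.

>>> step_arm:
  plan:
    - [-1, 0, 0, 0.13, 0, 0, 0]
    - [-1, 0, 0, 0.13, 0, 0, 0]
    - [-1, 0, 0, 0, 0, 0, 0]
    - [0, 0, 0, 0, 0, 0, 0]
    - [0, 0, 0, 0, 0, 0, 0]
    - [0, 0, 0, -0.8, 0, 0, 0]
    - [0, 0, 0, -0.86, 0, 0, 0]
    - [0, 0.424, -0.834, 0, 0, 0, 0]
    - [0, 0.424, -0.834, 0, 0, 0, 0]
    - [0, 0.424, -0.834, 0, 0, 0, 0]
    - [0, 0.424, -0.834, 0, 0, 0, 0]
    - [0, 0.424, -0.834, 0, 0, 0, 0]
    - [0, 0.424, -0.834, 0, 0, 0, 0]
    - [0, 0, 0, 0.9, 0, 0, 0]
    - [0, 0, 0, 0.7, 0, 0, 0]
    - [0, 0, 0, 0.32, 0, 0, 0]
    - [0, 0, 0, 0, 0, 0, 0]
    - [-1, 0, 0, 0, 0, 0, 0]
    - [-1, 0, 0, 0, 0, 0, 0]
    - [-1, 0, 0, 0, 0, 0, 0]

```text
t: 22.85
ee_pos: [502.0, -62.8, 46.3]
orientation: [3.141, 0.002, 0.004]
ft_force: [0.4, 0.6, 6.7]
width: 29.6
grasp_force: 30.0
```

>>> step_arm:
  plan:
    - [-1, 0, 0, -0.3, 0, 0, 0]
    - [-1, 0, 0, -0.9, 0, 0, 0]
    - [-1, 0, 0, -0.9, 0, 0, 0]
    - [-1, 0, 0, 0, 0, 0, 0]
    - [-1, 0, 0, 0, 0, 0, 0]

```text
t: 23.48
ee_pos: [500.5, -62.4, 150.1]
orientation: [-3.141, -0.002, 0.0]
ft_force: [-0.2, 0.3, -2.5]
width: 29.6
grasp_force: 30.0
```

```bash
python3 -c "
from h import *
im=held()
for k in knobs(im): print(np.round(k[0]),k[1].round(1),ray(im,*k[0],k[1]).round(1))"
```

```text
ee [500.1 -62.4 149.5] rv [-3.141e+00 -2.000e-03  3.000e-03] F [-0.2 -0.2 -1.3] g 30 w 29.4
top 174.0 underside 104.0 tool xy [0.07 0.  ] world [500.2 -62.4]
[458. 213.] 70.1 [ 519.8 -144.9   70.1]
[ 43. 286.] 67.6 [471.5 111.2  67.6]
```

>>> step_arm:
  plan:
    - [-1, -0.187, 0.917, -0.1, 0, 0, 0]
    - [-1, -0.187, 0.917, -0.1, 0, 0, 0]
    - [-1, -0.187, 0.917, -0.1, 0, 0, 0]
    - [-1, -0.187, 0.917, 0, 0, 0, 0]
    - [-1, -0.187, 0.917, 0, 0, 0, 0]
    - [-1, -0.187, 0.917, 0, 0, 0, 0]
    - [-1, -0.187, 0.917, 0, 0, 0, 0]
    - [-1, 0, 0, 0.7, 0, 0, 0]
    - [-1, 0, 0, 0.6, 0, 0, 0]
    - [-1, 0, 0, 0, 0, 0, 0]
    - [-1, 0, 0, 0.1, 0, 0, 0]
    - [-1, 0, 0, 0.1, 0, 0, 0]
    - [-1, 0, 0, 0.1, 0, 0, 0]
    - [-1, 0, 0, 0.1, 0, 0, 0]
    - [-1, 0, 0, 0.08, 0, 0, 0]
    - [-1, 0, 0, 0.08, 0, 0, 0]
    - [-1, 0, 0, 0, 0, 0, 0]
    - [-1, 0, 0, 0, 0, 0, 0]

```text
t: 25.78
ee_pos: [439.3, -385.1, 75.9]
orientation: [3.138, 0.001, 0.01]
ft_force: [0.7, 6.5, 25.2]
width: 29.4
grasp_force: 30.2
```

```bash
python3 -c "
from h import *
held()"
```

```text
ee [ 439.2 -385.1   75.9] rv [3.138e+00 1.000e-03 1.000e-02] F [ 0.7  5.1 24.9] g 30 w 29.3
top 101.7 underside 31.7 tool xy [0.24 0.33] world [ 439.3 -385.4]
```

>>> step_arm:
  plan:
    - [-1, 0, 0, -0.1, 0, 0, 0]
    - [-1, 0, 0, -0.04, 0, 0, 0]
    - [-1, 0, 0, 0, 0, 0, 0]

```text
t: 26.2
ee_pos: [436.2, -383.7, 79.0]
orientation: [3.141, 0.002, 0.001]
ft_force: [0.9, -0.1, -1.3]
width: 29.6
grasp_force: 29.8
```

```bash
python3 -c "
from h import *
held()"
```

```text
ee [ 436.2 -383.7   79. ] rv [3.141e+00 2.000e-03 1.000e-03] F [ 0.7 -1.5 -1.1] g 30 w 29.2
top 104.7 underside 34.7 tool xy [-0.03  0.26] world [ 436.1 -384. ]
```

>>> step_arm:
  plan:
    - [-1, -0.04, -0.016, 0.06, 0, 0, 0]
    - [-1, 0, 0, 0.03, 0, 0, 0]
    - [-1, -0.03, 0, 0, 0, 0, 0]
    - [-1, 0, -0.03, 0, 0, 0, 0]
    - [-1, 0.03, 0, 0, 0, 0, 0]
    - [-1, 0.03, 0, 0, 0, 0, 0]
    - [-1, 0, 0.03, 0, 0, 0, 0]
    - [-1, 0, 0.03, 0, 0, 0, 0]
    - [-1, -0.03, 0, 0, 0, 0, 0]
    - [-1, -0.03, 0, 0, 0, 0, 0]
    - [-1, -0.03, -0.03, 0, 0, 0, 0]
    - [-1, 0, 0, 0, 0, 0, 0]

```text
t: 27.75
ee_pos: [432.6, -383.0, 76.1]
orientation: [3.141, 0.001, 0.005]
ft_force: [2.7, 3.7, 11.7]
width: 29.3
grasp_force: 30.0
```

>>> step_arm:
  plan:
    - [-1, 0.06, 0, 0, 0, 0, 0]
    - [-1, 0.06, 0, 0, 0, 0, 0]
    - [-1, 0, 0, 0, 0, 0, 0]
    - [-1, 0, 0, 0, 0, 0, 0]

```text
t: 28.25
ee_pos: [436.3, -382.6, 76.0]
orientation: [-3.141, -0.002, 0.002]
ft_force: [-5.2, 3.2, 18.1]
width: 29.5
grasp_force: 30.0
```

```bash
python3 -c "
from h import *
im=held();save(im,'pics/w5.png')
for c,a in tips(im): print(c.round(),a,ray(im,*c,47)[:2].round(1))
for k in knobs(im): print(np.round(k[0]),k[1].round(1),ray(im,*k[0],k[1]).round(1))"
```

```text
ee [ 436.3 -382.5   75.9] rv [-3.141e+00 -2.000e-03  2.000e-03] F [-5.2  3.9 18.2] g 30 w 29.6
top 102.6 underside 32.6 tool xy [-0.56 -0.05] world [ 435.7 -382.5]
[310. 389.] 245 [ 371.6 -377.9]
[129. 151.] 102.6 [ 503.2 -322.7  102.6]
[319. 335.] 102.6 [ 437.6 -382.8  102.6]
[160. 302.] 83.8 [ 441.  -318.7   83.8]
```

>>> step_arm:
  plan:
    - [-1, -0.06, 0, 0, 0, 0, 0]
    - [-1, -0.06, 0, 0, 0, 0, 0]
    - [-1, 0, 0, 0, 0, 0, 0]
    - [-1, 0, 0, 0, 0, 0, 0]

```text
t: 28.8
ee_pos: [432.4, -382.8, 75.7]
orientation: [3.141, 0.001, 0.004]
ft_force: [3.7, 3.7, 9.1]
width: 29.5
grasp_force: 30.0
```

```bash
python3 -c "
from h import *
im=held()"
```

```text
ee [ 432.4 -382.8   75.6] rv [3.141e+00 1.000e-03 4.000e-03] F [4.2 3.4 8.3] g 30 w 29.0
top 102.8 underside 32.8 tool xy [-0.29  0.02] world [ 432.  -382.8]
```

View pics/w5.png

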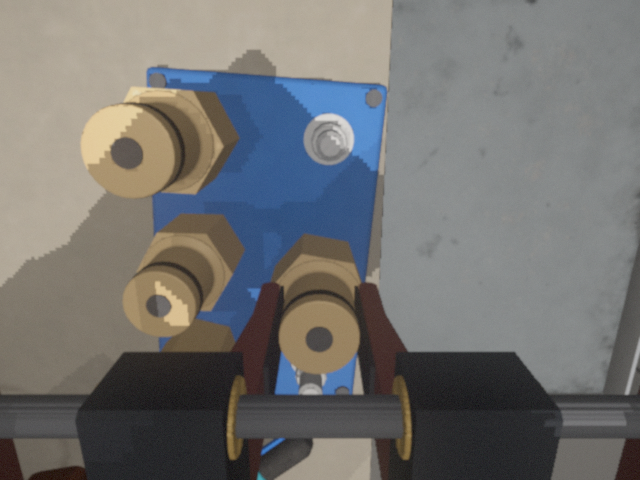

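>>> step_arm:
  plan:
    - [-1, 0.06, 0, 0, 0, 0, 0]
    - [-1, 0, -0.03, 0, 0, 0, 0]
    - [-1, 0, -0.03, 0, 0, 0, 0]
    - [-1, 0, 0, 0, 0, 0, 0]
    - [-1, 0, 0, 0, 0, 0, 0]

```text
t: 29.48
ee_pos: [434.1, -381.5, 75.7]
orientation: [3.139, 0.003, 0.002]
ft_force: [-4.1, -3.5, 9.6]
width: 29.4
grasp_force: 30.0
```

>>> step_arm:
  plan:
    - [-1, 0.03, -0.03, 0, 0, 0, 0]
    - [-1, 0, -0.03, 0, 0, 0, 0]
    - [-1, -0.06, 0, 0, 0, 0, 0]
    - [-1, 0, 0, 0, 0, 0, 0]
    - [-1, 0, 0, 0, 0, 0, 0]

```text
t: 30.1
ee_pos: [434.5, -380.3, 75.8]
orientation: [3.135, 0.002, 0.008]
ft_force: [2.6, -9.5, 1.1]
width: 29.2
grasp_force: 30.0
```

>>> step_arm:
  plan:
    - [-1, 0.02, 0.06, 0, 0, 0, 0]
    - [-1, 0, 0.06, 0, 0, 0, 0]
    - [-1, 0, 0.03, 0, 0, 0, 0]
    - [-1, 0, 0.03, 0, 0, 0, 0]
    - [-1, 0, 0, 0, 0, 0, 0]

```text
t: 30.72
ee_pos: [433.9, -384.3, 75.6]
orientation: [-3.139, -0.0, -0.0]
ft_force: [0.9, 8.9, 15.4]
width: 29.3
grasp_force: 30.1
```

```bash
python3 -c "
from h import *
im=held()"
```

```text
ee [ 433.9 -384.3   75.6] rv [-3.139e+00 -0.000e+00 -1.000e-03] F [ 1.7  9.1 14.5] g 30 w 29.3
top 102.5 underside 32.5 tool xy [-0.43 -0.05] world [ 433.5 -384.3]
```

>>> step_arm:
  plan:
    - [-1, 0, -0.07, 0, 0, 0, 0]
    - [-1, 0, 0, 0, 0, 0, 0]
    - [-1, 0.015, 0, 0, 0, 0, 0]
    - [-1, 0, -0.015, 0, 0, 0, 0]
    - [-1, -0.015, 0, 0, 0, 0, 0]
    - [-1, -0.015, 0, 0, 0, 0, 0]
    - [-1, 0, 0.015, 0, 0, 0, 0]
    - [-1, 0, 0.015, 0, 0, 0, 0]
    - [-1, 0.015, 0, 0, 0, 0, 0]
    - [-1, 0.015, 0, 0, 0, 0, 0]
    - [-1, 0, -0.015, 0, 0, 0, 0]
    - [-1, -0.015, 0, 0, 0, 0, 0]
    - [-1, 0, 0, 0, 0, 0, 0]

```text
t: 32.4
ee_pos: [434.2, -383.2, 75.7]
orientation: [3.14, 0.002, 0.003]
ft_force: [-0.7, -0.2, 9.7]
width: 29.4
grasp_force: 30.0
```

```bash
python3 -c "
from h import *
im=held()"
```

```text
ee [ 434.2 -383.2   75.7] rv [3.14e+00 2.00e-03 3.00e-03] F [ 0.4 -0.   8.8] g 30 w 29.5
top 102.7 underside 32.7 tool xy [-0.4  -0.12] world [ 433.8 -383.1]
```

>>> step_arm:
  plan:
    - [-1, 0.025, 0.02, 0.02, 0, 0, 0]
    - [-1, 0, 0, 0, 0, 0, 0]
    - [-1, 0, -0.015, 0, 0, 0, 0]
    - [-1, 0, -0.015, 0, 0, 0, 0]
    - [-1, 0, -0.015, 0, 0, 0, 0]
    - [-1, 0.02, 0, 0, 0, 0, 0]
    - [-1, 0, 0.015, 0, 0, 0, 0]
    - [-1, 0, 0.015, 0, 0, 0, 0]
    - [-1, 0, 0.015, 0, 0, 0, 0]
    - [-1, -0.035, -0.02, 0, 0, 0, 0]
    - [-1, 0, 0, 0, 0, 0, 0]

```text
t: 33.83
ee_pos: [434.9, -383.4, 75.5]
orientation: [3.139, 0.002, 0.004]
ft_force: [0.1, 1.3, 16.0]
width: 29.3
grasp_force: 30.0
```

Lateral force is zero at the pin centre and it still rests on the shoulder, so it's shrunk. I'll release it and take the last coupling.

>>> step_arm:
  plan:
    - [-1, 0, 0, -0.04, 0, 0, 0]
    - [0, 0, 0, 0, 0, 0, 0]
    - [0, 0, 0, 0, 0, 0, 0]
    - [0, 0, 0, -0.7, 0, 0, 0]
    - [0, 0, 0, -0.7, 0, 0, 0]
    - [0, 0.345, -0.95, 0, 0, 0, 0]
    - [0, 0.345, -0.95, 0, 0, 0, 0]
    - [0, 0.345, -0.95, 0, 0, 0, 0]
    - [0, 0.345, -0.95, 0, 0, 0, 0]
    - [0, 0.345, -0.95, 0, 0, 0, 0]
    - [0, 0, 0, 0.9, 0, 0, 0]
    - [0, 0, 0, 0.8, 0, 0, 0]
    - [0, 0, 0, 0.3, 0, 0, 0]
    - [0, 0, 0, 0, 0, 0, 0]
    - [-1, 0, 0, 0, 0, 0, 0]
    - [-1, 0, 0, 0, 0, 0, 0]
    - [-1, 0, 0, 0, 0, 0, 0]
    - [-1, 0, 0, 0, 0, 0, 0]

```text
t: 36.08
ee_pos: [521.0, -145.2, 46.9]
orientation: [3.141, 0.002, 0.004]
ft_force: [0.2, -0.5, 7.3]
width: 29.2
grasp_force: 30.0
```

>>> step_arm:
  plan:
    - [-1, 0, 0, -0.3, 0, 0, 0]
    - [-1, 0, 0, -0.9, 0, 0, 0]
    - [-1, 0, 0, -0.9, 0, 0, 0]
    - [-1, 0, 0, 0, 0, 0, 0]
    - [-1, 0, 0, 0, 0, 0, 0]

```text
t: 36.7
ee_pos: [519.4, -144.5, 150.6]
orientation: [-3.141, -0.002, 0.001]
ft_force: [0.0, 0.4, -1.7]
width: 29.5
grasp_force: 30.0
```

```bash
python3 -c "
from h import *
im=held()
for c,a in tips(im): print(c.round(),a,ray(im,*c,47)[:2].round(1))
for k in knobs(im): print(np.round(k[0]),k[1].round(1),ray(im,*k[0],k[1]).round(1))"
```

```text
ee [ 519.  -144.4  149.9] rv [-3.141e+00 -2.000e-03  3.000e-03] F [-1.  -0.1 -1.3] g 30 w 29.5
top 173.9 underside 103.9 tool xy [-1.21 -0.17] world [ 517.8 -144.2]
[ 66. 478.] 45 [312.3  58.1]
[627. 291.] 100.8 [ 502.1 -313.3  100.8]
[591. 368.] 83.9 [ 441.3 -316.    83.9]
[570. 454.] 84.4 [ 374.3 -314.5   84.4]
```

>>> step_arm:
  plan:
    - [-1, -0.495, 0.781, 0, 0, 0, 0]
    - [-1, -0.495, 0.781, 0, 0, 0, 0]
    - [-1, -0.495, 0.781, 0, 0, 0, 0]
    - [-1, -0.495, 0.781, 0, 0, 0, 0]
    - [-1, -0.495, 0.781, 0, 0, 0, 0]
    - [-1, -0.495, 0.781, 0, 0, 0, 0]
    - [-1, 0, 0, 0.6, 0, 0, 0]
    - [-1, 0, 0, 0.4, 0, 0, 0]
    - [-1, 0, 0, 0, 0, 0, 0]
    - [-1, 0, 0, 0.1, 0, 0, 0]
    - [-1, 0, 0, 0.1, 0, 0, 0]
    - [-1, 0, 0, 0.1, 0, 0, 0]
    - [-1, 0, 0, 0.1, 0, 0, 0]
    - [-1, 0, 0, 0.08, 0, 0, 0]
    - [-1, 0, 0, 0.08, 0, 0, 0]
    - [-1, 0, 0, 0, 0, 0, 0]
    - [-1, 0, 0, 0, 0, 0, 0]

```text
t: 38.88
ee_pos: [371.6, -379.0, 72.5]
orientation: [-3.141, -0.002, 0.001]
ft_force: [-0.3, -0.4, -1.8]
width: 29.4
grasp_force: 30.0
```

```bash
python3 -c "
from h import *
im=held()"
```

```text
ee [ 371.5 -379.    72.5] rv [-3.141e+00 -2.000e-03  1.000e-03] F [-0.7  0.4 -0.8] g 30 w 29.5
top 95.9 underside 25.9 tool xy [-1.56 -0.02] world [ 370. -379.]
```

Sound as well, which gives three sound and two shrunk. I'll seat it and rise, then look at the rack from above, also checking obstacle heights near the drive.

>>> step_arm:
  plan:
    - [-1, 0, 0, 0.13, 0, 0, 0]
    - [-1, 0, 0, 0.12, 0, 0, 0]
    - [-1, 0, 0, 0, 0, 0, 0]
    - [0, 0, 0, 0, 0, 0, 0]
    - [0, 0, 0, 0, 0, 0, 0]
    - [0, 0, 0, -0.8, 0, 0, 0]
    - [0, 0, 0, -0.8, 0, 0, 0]
    - [0, 0, 0, -0.8, 0, 0, 0]
    - [0, -0.4, -0.3, -0.8, 0, 0, 0]
    - [0, -0.4, -0.3, 0, 0, 0, 0]
    - [0, 0, 0, 0, 0, 0, 0]
    - [0, 0, 0, 0, 0, 0, 0]

```text
t: 40.42
ee_pos: [332.3, -349.7, 220.1]
orientation: [3.141, 0.002, 0.001]
ft_force: [-0.2, -0.1, -0.4]
width: 43.6
grasp_force: 0.0
```

```bash
cat >> h.py <<'E'
def hexang(X,c):
    """angle (deg, mod 60) of the flat normals of a hexagon from points X about c, by its hull"""
    h=cv2.convexHull((X-c).astype(np.float32)).reshape(-1,2)
    th=np.deg2rad(np.arange(0,60,.25)); k=np.arange(6)*np.pi/3
    best=[]
    for t in th:
        s=[(h@np.array([np.cos(t+a),np.sin(t+a)])).max() for a in k]
        w=[(s[i]+s[i+3]) for i in range(3)]; best.append(sum(w))
    i=int(np.argmin(best)); return np.rad2deg(th[i]),best[i]/3
E
python3 - <<'E'
from h import *
im=grab('wrist');o=get_obs();print(o['ee_pos'],o['orientation'],im['T'][:3,3])
save(im,'pics/w6.png')
P=dep(im)
hsv=cv2.cvtColor(im['pixels'],cv2.COLOR_RGB2HSV)
tan=(hsv[...,0]>10)&(hsv[...,0]<35)&(hsv[...,1]>60)
for k in knobs(im):
    c=ray(im,*k[0],k[1])[:2]; zs=k[1]-34
    m=tan&(abs(P[...,2]-zs)<3)&(np.hypot(P[...,0]-c[0],P[...,1]-c[1])<27)
    v,u=np.nonzero(m)
    if len(u)<50: continue
    X=np.array([ray(im,a,b,zs)[:2] for a,b in zip(u,v)])
    (cx,cy),r=cv2.minEnclosingCircle(X.astype(np.float32))
    print(np.round(k[0]),k[1].round(1),c.round(1),len(u),hexang(X,np.array([cx,cy])),np.round([cx,cy,r],1))
top=grab('top');Q=dep(top)
for x in range(150,560,40):
    print(x,[int(np.nan_to_num(Q[(abs(Q[...,0]-x)<20)&(abs(Q[...,1]-y)<20)&(top['depth']>0)][:,2].max(initial=0))) for y in range(-20,380,40)])
E
```

```text
[ 332.32780413 -349.7825056   219.92453568] [3.14144996e+00 1.81623238e-03 2.38988878e-04] [ 413.68431079 -349.44811692  381.62530591]
[270.  61.] 84.1 [ 439.2 -318.1] 660 (np.float64(0.0), np.float64(38.81632597471474)) [ 438.4 -318.2   21.7]
[371.  72.] 102.3 [ 431.9 -382.2] 513 (np.float64(49.5), np.float64(39.11265882394843)) [ 431.8 -381.9   21.8]
[266. 161.] 84.1 [ 374.4 -313.1] 657 (np.float64(44.5), np.float64(39.36257880243322)) [ 373.9 -312.9   22.4]
[359. 168.] 84.0 [ 369.6 -378.5] 616 (np.float64(57.00000000000001), np.float64(39.41111304023209)) [ 369.6 -379.    22.1]
[130. 320.] 84.2 [ 250.1 -201.1] 70 (np.float64(25.25), np.float64(44.05653590440922)) [ 249.5 -200.6   26.9]
150 [658, 507, 696, 610, 4, 5, 73, 74, 74, 13]
190 [798, 806, 715, 140, 141, 5, 55, 56, 6, 5]
230 [885, 826, 5, 143, 144, 141, 5, 5, 5, 5]
270 [5, 5, 61, 144, 145, 105, 5, 4, 334, 414]
310 [5, 6, 65, 6, 5, 106, 147, 231, 335, 407]
350 [4, 5, 5, 58, 61, 104, 103, 4, 5, 110]
390 [5, 39, 20, 65, 63, 64, 62, 5, 7, 64]
430 [5, 68, 128, 65, 64, 62, 55, 50, 50, 65]
470 [5, 69, 92, 71, 67, 70, 66, 69, 65, 63]
510 [4, 50, 50, 66, 66, 66, 66, 70, 64, 107]
550 [5, 9, 6, 6, 4, 42, 50, 50, 50, 106]
```

View pics/w6.png

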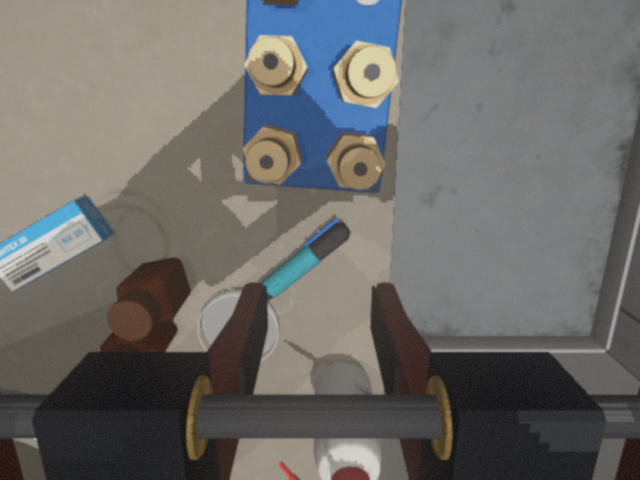

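The rack view shows four couplings: B+ at (276,65), B- at (368,72), C+ at (268,162) and C- at (358,167), all with knob tops at the expected levels. Next I'll view the drive.

>>> step_arm:
  plan:
    - [0, 0.178, -0.909, 0, 0, 0, 0]
    - [0, 0.178, -0.909, 0, 0, 0, 0]
    - [0, 0.178, -0.909, 0, 0, 0, 0]
    - [0, 0.178, -0.909, 0, 0, 0, 0]
    - [0, 0.178, -0.909, 0, 0, 0, 0]
    - [0, 0.178, -0.909, 0, 0, 0, 0]
    - [0, 0.178, -0.909, 0, 0, 0, 0]
    - [0, 0.178, -0.909, 0, 0, 0, 0]
    - [0, 0.178, -0.909, 0, 0, 0, 0]
    - [0, 0.178, -0.909, 0, 0, 0, 0]
    - [0, 0.178, -0.909, 0, 0, 0, 0]
    - [0, 0, 0, 0, 0, 0, 0]
    - [0, 0, 0, 0, 0, 0, 0]

```text
t: 42.15
ee_pos: [428.8, 150.7, 219.6]
orientation: [3.141, 0.003, -0.002]
ft_force: [-0.5, 0.6, 0.1]
width: 43.9
grasp_force: 0.0
```

Run:
```python
from h import *
import pickle
im=grab('wrist');o=get_obs();print(o['ee_pos'],o['orientation'],im['T'][:3,3]);pickle.dump(im,open('d1.pkl','wb'))
save(im,'pics/d1.png')
```

```text
[428.77062224 150.23154808 219.71210401] [ 3.14098307e+00  1.63436078e-03 -1.77570606e-03] [510.51844736 151.11645507 380.96889207]
```

View pics/d1.png

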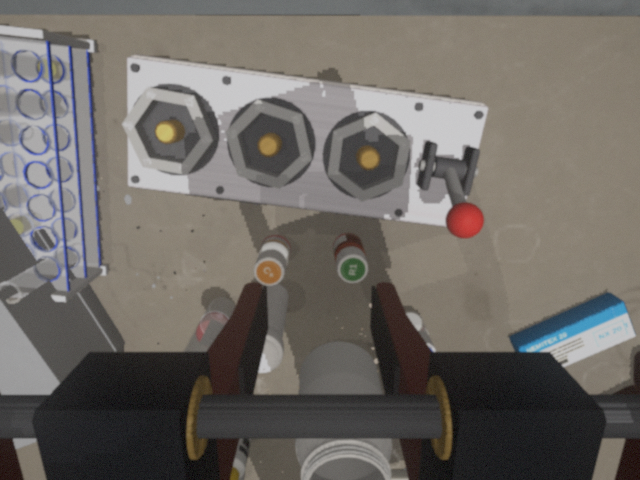

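Sockets are at (170,131), (270,145) and (368,158), with the ball at (465,220) and the vials at (270,270) and (352,268). Next I measure ring centres and angles.

```bash
cat > rings.py <<'E'
from h import *
def rings(im,guess):
    P=dep(im);hsv=cv2.cvtColor(im['pixels'],cv2.COLOR_RGB2HSV);out=[]
    for g in guess:
        m=(abs(P[...,2]-62)<4)&(hsv[...,1]<60)&(np.hypot(P[...,0]-g[0],P[...,1]-g[1])<37)
        m=cv2.morphologyEx(m.astype(np.uint8),cv2.MORPH_OPEN,np.ones((3,3)))
        v,u=np.nonzero(m); z=np.median(P[m>0][:,2])
        X=np.array([ray(im,a,b,z)[:2] for a,b in zip(u,v)])
        c=np.array(cv2.minEnclosingCircle(X.astype(np.float32))[0]); M=cv2.moments(cv2.convexHull(X.astype(np.float32))); cm=np.array([M['m10'],M['m01']])/M['m00']
        a,w=hexang(X,cm)
        h=cv2.convexHull((X-cm).astype(np.float32)).reshape(-1,2)
        # inner hexagon: hole contour
        cs,hi=cv2.findContours(m,cv2.RETR_CCOMP,cv2.CHAIN_APPROX_NONE)
        ai=None
        holes=[cc for cc,hh in zip(cs,hi[0]) if hh[3]>=0]
        if holes:
            cc=max(holes,key=cv2.contourArea).reshape(-1,2); Y=np.array([ray(im,*p,z)[:2] for p in cc]); ai=hexang(Y,cm)
            M=cv2.moments(Y.astype(np.float32)); ci=np.array([M['m10'],M['m01']])/M['m00']; ai=(ai,ci.round(1))
        br=(hsv[...,0]>10)&(hsv[...,0]<32)&(hsv[...,1]>100)&(np.hypot(P[...,0]-g[0],P[...,1]-g[1])<16)&(P[...,2]>64)
        v,u=np.nonzero(br); pin=ray(im,u.mean(),v.mean(),67)[:2] if len(u) else None
        print('z',z.round(1),'c',c.round(1),'cm',cm.round(1),'ang',a,'w',w.round(1),'inner',ai,'pin',pin,P[br][:,2].max() if len(u) else None)
E
python3 - <<'E'
from rings import *
import pickle
im=pickle.load(open('d1.pkl','rb'))
rings(im,[ray(im,*p,62) for p in((170,131),(270,145),(367,156))])
print([ray(im,*p,62).round(1) for p in((170,131),(270,145),(367,156))], ray(im,465,220,112))
E
```

```text
z 61.4 c [488.8 262. ] cm [488.8 262.1] ang 49.75 w 58.6 inner ((np.float64(49.75), np.float64(43.64647953067589)), array([488.9, 261.8])) pin [489.36005872 261.15072783] 69.43210451253174
z 61.5 c [479.5 188.1] cm [479.2 188.1] ang 42.25 w 58.0 inner ((np.float64(42.5), np.float64(43.30104688017203)), array([479.5, 187.8])) pin [480.04112442 187.51255708] 69.76745171650896
z 61.5 c [469.7 113.9] cm [469.8 113.8] ang 23.0 w 58.1 inner ((np.float64(22.75), np.float64(43.74614967205955)), array([470. , 113.9])) pin [469.50172374 113.40104161] 318.49476854549897
[array([489.7, 259.9,  62. ]), array([479.7, 186.8,  62. ]), array([471.8, 114.5,  62. ])] [436.06267335  53.91820791 112.        ]
```

>>> step_arm:
  plan:
    - [0, -0.5, 0.5, 0, 0, 0, 0]
    - [0, -0.3, 0.5, 0, 0, 0, 0]
    - [0, 0, 0, 0, 0, 0, 0]

```text
t: 42.58
ee_pos: [387.9, 98.9, 220.1]
orientation: [3.141, -0.004, -0.001]
ft_force: [0.5, 0.5, 0.3]
width: 44.1
grasp_force: 0.0
```

Run:
```python
from rings import *
im=grab('wrist');print(get_obs()['ee_pos'])
rings(im,[(491,260),(480,188),(469,110)])
```

```text
[389.11979714  99.75918296 220.38222684]
z 61.3 c [488.7 261.8] cm [488.7 261.8] ang 49.75 w 59.0 inner ((np.float64(49.75), np.float64(44.07827906150476)), array([488.6, 261.5])) pin [488.97026033 260.82511523] 69.15686214846079
z 61.4 c [479.1 187.7] cm [479.1 187.8] ang 42.25 w 58.4 inner ((np.float64(42.25), np.float64(44.15513499645338)), array([479.2, 187.5])) pin [479.52830069 186.94795782] 70.26032653910147
z 61.5 c [469.6 113.6] cm [469.7 113.6] ang 22.75 w 58.0 inner ((np.float64(23.25), np.float64(44.52556031787858)), array([469.7, 113.6])) pin [462.35046077 113.49647804] 381.51523207765183
```

>>> step_arm:
  plan:
    - [0, -0.142, 0.967, 0, 0, 0, 0]
    - [0, -0.142, 0.967, 0, 0, 0, 0]
    - [0, -0.142, 0.967, 0, 0, 0, 0]
    - [0, -0.142, 0.967, 0, 0, 0, 0]
    - [0, -0.142, 0.967, 0, 0, 0, 0]
    - [0, -0.142, 0.967, 0, 0, 0, 0]
    - [0, -0.142, 0.967, 0, 0, 0, 0]
    - [0, -0.142, 0.967, 0, 0, 0, 0]
    - [0, -0.142, 0.967, 0.3, 0, 0, 0]
    - [0, 0, 0, 0.3, 0, 0, 0]
    - [0, 0, 0, 0, 0, 0, 0]
    - [0, 0, 0, 0, 0, 0, 0]

```text
t: 44.12
ee_pos: [326.1, -333.6, 190.3]
orientation: [-3.141, -0.003, 0.0]
ft_force: [-0.8, 0.2, 0.4]
width: 44.0
grasp_force: 0.0
```

```bash
cat >> h.py <<'E'
def couplings(im):
    P=dep(im);hsv=cv2.cvtColor(im['pixels'],cv2.COLOR_RGB2HSV)
    tan=(hsv[...,0]>8)&(hsv[...,0]<38)&(hsv[...,1]>45)
    for k in knobs(im):
        c=ray(im,*k[0],k[1])[:2]; zs=k[1]-34
        m=tan&(P[...,2]>zs-5)&(P[...,2]<k[1]+4)&(np.hypot(P[...,0]-c[0],P[...,1]-c[1])<27)
        m=cv2.morphologyEx(m.astype(np.uint8),cv2.MORPH_OPEN,np.ones((3,3)))
        v,u=np.nonzero(m)
        if len(u)<800: continue
        # image points on the skirt-top plane; drop knob pixels (nearer the camera)
        s=abs(P[v,u,2]-zs)<5; X=np.array([ray(im,a,b,zs)[:2] for a,b in zip(u[s],v[s])])
        h=cv2.convexHull(X.astype(np.float32)); M=cv2.moments(h); cm=np.array([M['m10'],M['m01']])/M['m00']
        q=cv2.convexHull((X-cm).astype(np.float32)).reshape(-1,2)
        # resample hull boundary, 6th harmonic of the radius: vertices at max
        mk=np.zeros((1200,1200),np.uint8); cv2.fillPoly(mk,[(q*20+600).astype(np.int32)],1)
        vv,uu=np.nonzero(mk); a=np.arctan2(vv-600,uu-600); r=np.hypot(vv-600,uu-600)
        ph=np.rad2deg(np.angle((r**6*np.exp(6j*a)).sum()))/6   # vertex angle
        print(np.round(k[0]),'top',k[1].round(1),'c',c.round(1),'hexc',cm.round(1),'flat: fit',hexang(X,cm),'harm',round((ph+30)%60,1))
E
python3 - <<'E'
from h import *
im=grab('wrist');print(get_obs()['ee_pos']);couplings(im)
import pickle;pickle.dump(im,open('r2.pkl','wb'))
x=im['pixels'][0:240,200:440];cv2.imwrite('pics/r2.png',cv2.resize(x[:,:,::-1],None,fx=2.5,fy=2.5,interpolation=cv2.INTER_CUBIC))
E
```

```text
[ 326.19186126 -333.70390552  190.56956175]
[292.  45.] top 84.0 c [ 439.1 -318. ] hexc [ 439. -318.] flat: fit (np.float64(58.00000000000001), np.float64(39.55767834399676)) harm 58.0
[408.  56.] top 102.6 c [ 431.8 -382.1] hexc [ 430.6 -380.7] flat: fit (np.float64(49.5), np.float64(39.874964618572136)) harm 45.6
[286. 157.] top 84.1 c [ 374.3 -313. ] hexc [ 373.8 -312.8] flat: fit (np.float64(44.75), np.float64(39.68198506475242)) harm 44.6
[390. 165.] top 84.1 c [ 369.6 -378.3] hexc [ 371.1 -377.5] flat: fit (np.float64(56.75), np.float64(39.748731136297685)) harm 57.5
[133. 331.] top 84.2 c [ 250.8 -201. ] hexc [ 259.3 -203.2] flat: fit (np.float64(29.75), np.float64(37.002406824645696)) harm 56.0
```

View pics/r2.png

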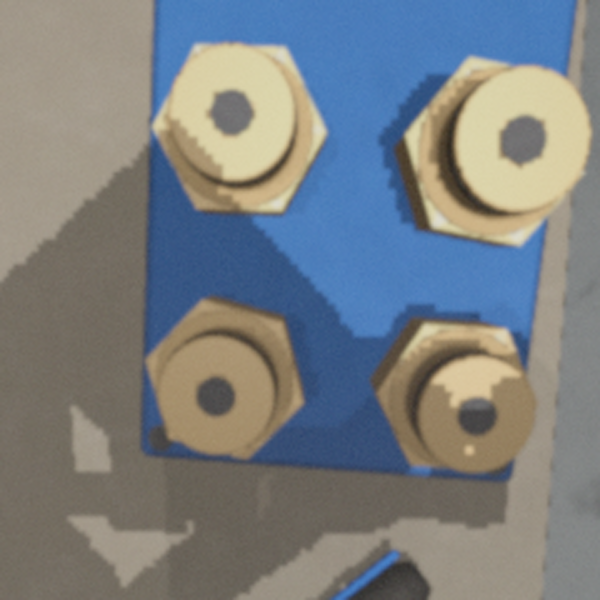

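B+ has its flat at 58°, C+ at 44.7°, C- at 57°; the rings are at 49.75° (S0), 42.25° (S1) and 23° (S2). The picture of the four couplings agrees. I'll start with C- into S0.

>>> step_arm:
  plan:
    - [0, 0.434, 0.447, 0.5, 0, 0, 0]
    - [0, 0.434, 0.447, 0.5, 0, 0, 0]
    - [0, 0, 0, 0.9, 0, 0, 0]
    - [0, 0, 0, 0.6, 0, 0, 0]
    - [0, 0, 0, 0.17, 0, 0, 0]
    - [0, 0, 0, 0, 0, 0, 0]
    - [-1, 0, 0, 0, 0, 0, 0]
    - [-1, 0, 0, 0, 0, 0, 0]
    - [-1, 0, 0, 0, 0, 0, 0]
    - [-1, 0, 0, 0, 0, 0, 0]
    - [-1, 0, 0, -0.3, 0, 0, 0]
    - [-1, 0, 0, -0.7, 0, 0, 0]
    - [-1, 0, 0, -0.8, 0, 0, 0]
    - [-1, 0, 0, -0.7, 0, 0, 0]
    - [-1, 0, 0, 0, 0, 0, 0]
    - [-1, 0, 0, 0, 0, 0, 0]

```text
t: 46.18
ee_pos: [368.7, -378.7, 181.5]
orientation: [-3.141, -0.002, 0.0]
ft_force: [-0.2, 0.7, -2.1]
width: 29.6
grasp_force: 30.0
```

```bash
python3 -c "
from h import *
held()"
```

```text
ee [ 368.5 -378.5  180.8] rv [-3.14e+00 -2.00e-03  2.00e-03] F [ 1.  -0.2 -0.5] g 30 w 29.7
top 207.6 underside 137.6 tool xy [-0.28  0.06] world [ 368.2 -378.6]
```

>>> step_arm:
  plan:
    - [-1, 0.172, -0.915, -0.14, 0, 0, 0]
    - [-1, 0.172, -0.915, -0.14, 0, 0, 0]
    - [-1, 0.172, -0.915, -0.14, 0, 0, 0]
    - [-1, 0.172, -0.915, 0, 0, 0, 0]
    - [-1, 0.172, -0.915, 0, 0, 0, 0]
    - [-1, 0.172, -0.915, 0, 0, 0, 0]
    - [-1, 0.172, -0.915, 0, 0, 0, 0]
    - [-1, 0.172, -0.915, 0, 0, 0, 0]
    - [-1, 0.172, -0.915, 0, 0, 0, 0]
    - [-1, 0.172, -0.915, 0, 0, 0, 0]
    - [-1, 0.172, -0.915, 0, 0, 0, 0]
    - [-1, 0.172, -0.915, 0, 0, 0, 0]
    - [-1, 0.172, -0.915, 0, 0, 0, 0]
    - [-1, 0.172, -0.915, 0, 0, 0, 0]
    - [-1, 0, 0, 0, 0, 0, 0.527]
    - [-1, 0, 0, 0, 0, 0, 0.527]
    - [-1, 0, 0, 0.8, 0, 0, 0]
    - [-1, 0, 0, 0.8, 0, 0, 0]
    - [-1, 0, 0, 0, 0, 0, 0]
    - [-1, 0, 0, 0, 0, 0, 0]

```text
t: 48.72
ee_pos: [489.0, 261.7, 122.9]
orientation: [3.135, -0.197, -0.001]
ft_force: [-0.4, -0.1, -0.8]
width: 29.5
grasp_force: 30.0
```

Run:
```python
from rings import *
im=held(); rings(im,[(479,188)])
save(im,'pics/s0.png')
```

```text
ee [489.5 261.9 123.6] rv [-3.135e+00  1.970e-01 -2.000e-03] F [-0.1 -0.4 -1.5] g 30 w 29.7
top 148.9 underside 78.9 tool xy [-1.17  0.21] world [488.3 261.8]
z 61.5 c [479.9 188.5] cm [479.9 188.5] ang 42.25 w 58.9 inner ((np.float64(42.5), np.float64(43.5852794751389)), array([480.1, 188.7])) pin [468.75409304 180.34042481] 209.51800136355592
```

View pics/s0.png

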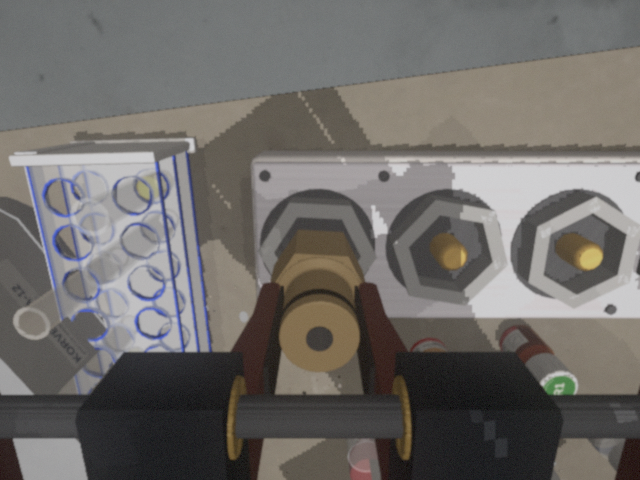

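The coupling is above socket 0, and the ring edges at about (320,220) look parallel to the skirt. I'll descend slowly.

>>> step_arm:
  plan:
    - [-1, 0.016, 0, 0.1, 0, 0, 0]
    - [-1, 0, 0, 0.1, 0, 0, 0]
    - [-1, 0, 0, 0.08, 0, 0, 0]
    - [-1, 0, 0, 0.06, 0, 0, 0]
    - [-1, 0, 0, 0.06, 0, 0, 0]
    - [-1, 0, 0, 0.04, 0, 0, 0]
    - [-1, 0, 0, 0.04, 0, 0, 0]
    - [-1, 0, 0, 0, 0, 0, 0]
    - [-1, 0, 0, 0, 0, 0, 0]

```text
t: 49.9
ee_pos: [489.6, 261.5, 98.7]
orientation: [-3.135, 0.197, -0.0]
ft_force: [-0.6, 0.1, -0.6]
width: 29.7
grasp_force: 30.0
```

Run:
```python
from h import *
held()
```

```text
ee [489.6 261.5  98.8] rv [-3.135  0.197 -0.   ] F [ 0.1 -0.  -1.3] g 30 w 29.6
top 124.8 underside 54.8 tool xy [-0.7   0.23] world [488.9 261.3]
```

Inside the recess with no force. Press home, release, rise, and check the top height.

>>> step_arm:
  plan:
    - [-1, 0, 0, 0.08, 0, 0, 0]
    - [-1, 0, 0, 0.08, 0, 0, 0]
    - [-1, 0, 0, 0.06, 0, 0, 0]
    - [-1, 0, 0, 0, 0, 0, 0]
    - [-1, 0, 0, 0, 0, 0, 0]

```text
t: 50.58
ee_pos: [490.0, 261.9, 89.6]
orientation: [-3.135, 0.197, -0.002]
ft_force: [-5.8, -1.5, 19.8]
width: 29.4
grasp_force: 30.0
```

Run:
```python
from h import *
held()
```

```text
ee [490.  261.9  89.5] rv [-3.135e+00  1.970e-01 -2.000e-03] F [-4.7 -1.4 20.5] g 30 w 29.3
top 115.9 underside 45.9 tool xy [-0.87  0.12] world [489.1 261.9]
```

>>> step_arm:
  plan:
    - [-1, 0, 0, -0.07, 0, 0, 0]
    - [0, 0, 0, 0, 0, 0, 0]
    - [0, 0, 0, 0, 0, 0, 0]
    - [0, 0, 0, -0.95, 0, 0, -0.527]
    - [0, 0, 0, -0.95, 0, 0, -0.527]
    - [0, -0.192, 0.958, 0, 0, 0, 0]
    - [0, -0.192, 0.958, 0, 0, 0, 0]
    - [0, -0.192, 0.958, 0, 0, 0, 0]
    - [0, -0.192, 0.958, 0, 0, 0, 0]
    - [0, -0.192, 0.958, 0, 0, 0, 0]
    - [0, -0.192, 0.958, 0, 0, 0, 0]
    - [0, -0.192, 0.958, 0, 0, 0, 0]
    - [0, -0.192, 0.958, 0, 0, 0, 0]
    - [0, -0.192, 0.958, 0, 0, 0, 0]
    - [0, -0.192, 0.958, 0, 0, 0, 0]
    - [0, -0.192, 0.958, 0, 0, 0, 0]
    - [0, -0.192, 0.958, 0, 0, 0, 0]
    - [0, 0, 0, 0, 0, 0, 0]
    - [0, 0, 0, 0, 0, 0, 0]

```text
t: 53.0
ee_pos: [374.6, -313.0, 185.7]
orientation: [-3.141, -0.001, 0.001]
ft_force: [-0.1, -0.3, 1.1]
width: 44.2
grasp_force: 0.0
```

Run:
```python
from h import *
im=grab('wrist');o=get_obs();print(o['ee_pos'],o['orientation']);couplings(im)
```

```text
[ 374.81606927 -312.58237704  185.81844261] [-3.14069669e+00 -2.20806746e-03  1.13868152e-03]
[337.  16.] top 102.0 c [ 498.9 -322.5] hexc [ 498.2 -321.2] flat: fit (np.float64(55.25), np.float64(36.57531605126604)) harm 19.1
[327. 131.] top 84.1 c [ 439.6 -317.7] hexc [ 439.4 -317.7] flat: fit (np.float64(58.5), np.float64(39.148800967643886)) harm 59.1
[440. 146.] top 102.7 c [ 432.4 -381.7] hexc [ 432.8 -379.7] flat: fit (np.float64(49.5), np.float64(40.114336993891925)) harm 47.8
[318. 233.] top 84.0 c [ 374.8 -312.5] hexc [ 377.  -312.3] flat: fit (np.float64(45.25), np.float64(39.2456638813836)) harm 40.3
```

>>> step_arm:
  plan:
    - [0, 0, 0, 0.9, 0, 0, 0]
    - [0, 0, 0, 0.9, 0, 0, 0]
    - [0, 0, 0, 0.6, 0, 0, 0]
    - [0, 0, 0, 0.16, 0, 0, 0]
    - [0, 0, 0, 0, 0, 0, 0]
    - [-1, 0, 0, 0, 0, 0, 0]
    - [-1, 0, 0, 0, 0, 0, 0]
    - [-1, 0, 0, 0, 0, 0, 0]
    - [-1, 0, 0, 0, 0, 0, 0]
    - [-1, 0, 0, -0.3, 0, 0, 0]
    - [-1, 0, 0, -0.7, 0, 0, 0]
    - [-1, 0, 0, -0.9, 0, 0, 0]
    - [-1, 0, 0, -0.9, 0, 0, 0]
    - [-1, 0, 0, 0, 0, 0, 0]
    - [-1, 0, 0, 0, 0, 0, 0]

```text
t: 54.92
ee_pos: [374.5, -313.1, 198.1]
orientation: [-3.141, -0.002, 0.0]
ft_force: [-0.2, 0.8, -1.9]
width: 29.5
grasp_force: 29.9
```

```bash
python3 -c "
from h import *
held()"
```

```text
ee [ 374.2 -312.8  197.4] rv [-3.14e+00 -2.00e-03  2.00e-03] F [-0.3 -0.6 -2.1] g 30 w 29.2
top 222.8 underside 152.8 tool xy [-1.58  0.11] world [ 372.7 -313. ]
```

>>> step_arm:
  plan:
    - [-1, 0.193, -0.911, 0, 0, 0, 0]
    - [-1, 0.193, -0.911, 0, 0, 0, 0]
    - [-1, 0.193, -0.911, 0, 0, 0, 0]
    - [-1, 0.193, -0.911, 0, 0, 0, 0]
    - [-1, 0.193, -0.911, 0, 0, 0, 0]
    - [-1, 0.193, -0.911, 0, 0, 0, 0]
    - [-1, 0.193, -0.911, 0, 0, 0, 0]
    - [-1, 0.193, -0.911, 0, 0, 0, 0]
    - [-1, 0.193, -0.911, 0, 0, 0, 0]
    - [-1, 0.193, -0.911, 0, 0, 0, 0]
    - [-1, 0.193, -0.911, 0, 0, 0, 0]
    - [-1, 0, 0, 0, 0, 0, 0.36]
    - [-1, 0, 0, 0.8, 0, 0, 0]
    - [-1, 0, 0, 0.74, 0, 0, 0]
    - [-1, 0, 0, 0, 0, 0, 0]
    - [-1, 0, 0, 0, 0, 0, 0]
    - [-1, 0, 0, 0, 0, 0, 0]

```text
t: 57.1
ee_pos: [481.5, 188.0, 122.4]
orientation: [-3.14, 0.066, -0.003]
ft_force: [-0.0, 1.0, -1.6]
width: 29.2
grasp_force: 29.9
```

Run:
```python
from rings import *
im=held(); rings(im,[(470,113)])
```

```text
ee [481.5 188.  122.4] rv [-3.14e+00  6.60e-02 -3.00e-03] F [-0.5 -0.8 -2.3] g 30 w 29.5
top 147.2 underside 77.2 tool xy [-1.98  0.21] world [479.5 187.8]
z 61.6 c [470.3 114.2] cm [470.3 114.2] ang 22.75 w 58.8 inner ((np.float64(23.0), np.float64(43.173299871007174)), array([470.7, 114.4])) pin [463.01794465 107.271384  ] 208.35517591862285
```

>>> step_arm:
  plan:
    - [-1, 0, 0, 0.1, 0, 0, 0]
    - [-1, 0, 0, 0.1, 0, 0, 0]
    - [-1, 0, 0, 0.08, 0, 0, 0]
    - [-1, 0, 0, 0.06, 0, 0, 0]
    - [-1, 0, 0, 0.06, 0, 0, 0]
    - [-1, 0, 0, 0.04, 0, 0, 0]
    - [-1, 0, 0, 0, 0, 0, 0]
    - [-1, 0, 0, 0, 0, 0, 0]

```text
t: 58.15
ee_pos: [480.7, 187.7, 99.2]
orientation: [-3.141, 0.066, -0.0]
ft_force: [1.0, -0.6, -0.8]
width: 29.1
grasp_force: 29.9
```

Run:
```python
from h import *
held()
```

```text
ee [480.7 187.7  99.3] rv [-3.141  0.066 -0.   ] F [ 0.9  0.2 -1.7] g 30 w 29.3
top 124.1 underside 54.1 tool xy [-1.95  0.18] world [478.7 187.6]
```

>>> step_arm:
  plan:
    - [-1, 0, 0, 0.08, 0, 0, 0]
    - [-1, 0, 0, 0.08, 0, 0, 0]
    - [-1, 0, 0, 0.05, 0, 0, 0]
    - [-1, 0, 0, 0, 0, 0, 0]
    - [-1, 0, 0, 0, 0, 0, 0]

```text
t: 58.82
ee_pos: [481.2, 188.5, 90.6]
orientation: [-3.14, 0.066, -0.002]
ft_force: [-6.1, 1.6, 21.3]
width: 29.4
grasp_force: 30.0
```

Run:
```python
from h import *
held()
```

```text
ee [481.3 188.5  90.6] rv [-3.139e+00  6.600e-02 -3.000e-03] F [-7.2  1.5 21.1] g 30 w 30.0
top 115.7 underside 45.7 tool xy [-2.29 -0.01] world [478.9 188.6]
```

>>> step_arm:
  plan:
    - [-1, 0, 0, -0.07, 0, 0, 0]
    - [0, 0, 0, 0, 0, 0, 0]
    - [0, 0, 0, 0, 0, 0, 0]
    - [0, 0, 0, -0.95, 0, 0, 0]
    - [0, 0, 0, -0.95, 0, 0, -0.36]
    - [0, -0.075, 0.919, 0, 0, 0, 0]
    - [0, -0.075, 0.919, 0, 0, 0, 0]
    - [0, -0.075, 0.919, 0, 0, 0, 0]
    - [0, -0.075, 0.919, 0, 0, 0, 0]
    - [0, -0.075, 0.919, 0, 0, 0, 0]
    - [0, -0.075, 0.919, 0, 0, 0, 0]
    - [0, -0.075, 0.919, 0, 0, 0, 0]
    - [0, -0.075, 0.919, 0, 0, 0, 0]
    - [0, -0.075, 0.919, 0, 0, 0, 0]
    - [0, -0.075, 0.919, 0, 0, 0, 0]
    - [0, -0.075, 0.919, 0, 0, 0, 0]
    - [0, 0, 0, 0, 0, 0, 0]
    - [0, 0, 0, 0, 0, 0, 0]

```text
t: 61.12
ee_pos: [439.5, -317.1, 186.6]
orientation: [-3.14, -0.001, 0.002]
ft_force: [0.1, 0.5, -0.1]
width: 44.2
grasp_force: 0.0
```

Run:
```python
from h import *
im=grab('wrist');o=get_obs();print(o['ee_pos'],o['orientation']);couplings(im)
```

```text
[ 439.60651082 -316.70977022  186.73808896] [-3.14060191e+00 -2.40565629e-03  1.54269536e-03]
[327. 136.] top 102.7 c [ 502.6 -321.7] hexc [ 502.6 -321.8] flat: fit (np.float64(56.25), np.float64(39.2726870829964)) harm 56.4
[320. 230.] top 84.0 c [ 440.9 -317.7] hexc [ 444.5 -317.8] flat: fit (np.float64(58.75), np.float64(36.047370357488255)) harm 29.8
[424. 251.] top 102.6 c [ 433.  -381.9] hexc [ 435.6 -380.2] flat: fit (np.float64(49.25), np.float64(39.151675701439586)) harm 56.3
```

>>> step_arm:
  plan:
    - [0, 0.01, 0.015, 0.9, 0, 0, 0]
    - [0, 0, 0, 0.9, 0, 0, 0]
    - [0, 0, 0, 0.6, 0, 0, 0]
    - [0, 0, 0, 0.18, 0, 0, 0]
    - [0, 0, 0, 0, 0, 0, 0]
    - [-1, 0, 0, 0, 0, 0, 0]
    - [-1, 0, 0, 0, 0, 0, 0]
    - [-1, 0, 0, 0, 0, 0, 0]
    - [-1, 0, 0, 0, 0, 0, 0]
    - [-1, 0, 0, -0.3, 0, 0, 0]
    - [-1, 0, 0, -0.7, 0, 0, 0]
    - [-1, 0, 0, -0.9, 0, 0, 0]
    - [-1, 0, 0, -0.9, 0, 0, 0]
    - [-1, 0, 0, 0, 0, 0, 0]
    - [-1, 0, 0, 0, 0, 0, 0]

```text
t: 63.05
ee_pos: [440.0, -318.3, 198.2]
orientation: [3.141, 0.002, -0.0]
ft_force: [0.3, 0.3, -2.0]
width: 29.4
grasp_force: 30.0
```

```bash
python3 -c "
from h import *
held()"
```

```text
ee [ 439.7 -318.   197.5] rv [-3.141e+00 -2.000e-03  2.000e-03] F [-0.1 -0.1 -1.4] g 30 w 29.8
top 222.8 underside 152.8 tool xy [-1.21  0.03] world [ 438.5 -318.1]
```

>>> step_arm:
  plan:
    - [-1, 0.069, -0.959, 0, 0, 0, 0]
    - [-1, 0.069, -0.959, 0, 0, 0, 0]
    - [-1, 0.069, -0.959, 0, 0, 0, 0]
    - [-1, 0.069, -0.959, 0, 0, 0, 0]
    - [-1, 0.069, -0.959, 0, 0, 0, 0]
    - [-1, 0.069, -0.959, 0, 0, 0, 0]
    - [-1, 0.069, -0.959, 0, 0, 0, 0]
    - [-1, 0.069, -0.959, 0, 0, 0, 0]
    - [-1, 0.069, -0.959, 0, 0, 0, 0]
    - [-1, 0, 0, 0, 0, 0, -0.9]
    - [-1, 0, 0, 0, 0, 0, -0.9]
    - [-1, 0, 0, 0, 0, 0, -0.9]
    - [-1, 0, 0, 0, 0, 0, -0.89]
    - [-1, 0, 0, 0.8, 0, 0, 0]
    - [-1, 0, 0, 0.7, 0, 0, 0]
    - [-1, 0, 0, 0, 0, 0, 0]
    - [-1, 0, 0, 0, 0, 0, 0]

```text
t: 65.22
ee_pos: [471.0, 113.1, 123.3]
orientation: [3.069, 0.673, -0.001]
ft_force: [-0.1, 0.3, -1.4]
width: 29.0
grasp_force: 30.0
```

Run:
```python
from h import *
im=held();save(im,'pics/s2.png')
hsv=cv2.cvtColor(im['pixels'],cv2.COLOR_RGB2HSV);P=dep(im)
v,u=np.nonzero(((hsv[...,0]<6)|(hsv[...,0]>174))&(hsv[...,1]>170)&(hsv[...,2]>120)&(P[...,2]>90)&(P[...,2]<130))
if len(u): print(len(u),u.mean(),v.mean(),ray(im,u.mean(),v.mean(),112))
```

```text
ee [471.6 113.2 123.9] rv [3.069e+00 6.730e-01 1.000e-03] F [-0.3  0.9 -1.2] g 30 w 28.9
top 147.9 underside 77.9 tool xy [-1.93 -0.53] world [469.6 112.8]
```

View pics/s2.png

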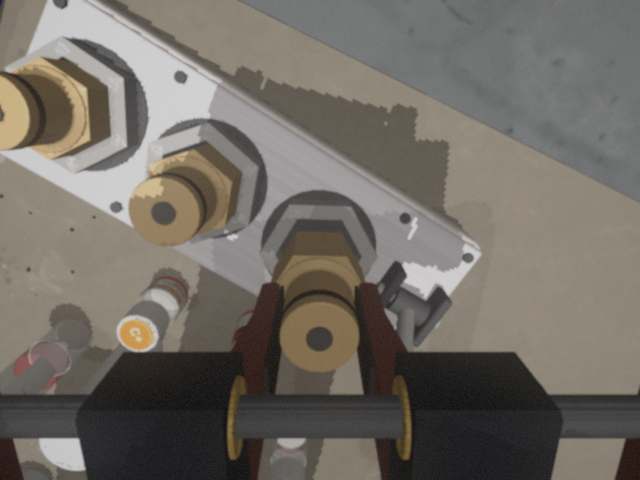

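The couplings stand in sockets 0 and 1, and the third hangs above socket 2 with parallel edges. The lever is clear of the right finger at (400,300).

>>> step_arm:
  plan:
    - [-1, 0.008, -0.008, 0.1, 0, 0, 0]
    - [-1, 0, 0, 0.1, 0, 0, 0]
    - [-1, 0, 0, 0.08, 0, 0, 0]
    - [-1, 0, 0, 0.06, 0, 0, 0]
    - [-1, 0, 0, 0.06, 0, 0, 0]
    - [-1, 0, 0, 0.05, 0, 0, 0]
    - [-1, 0, 0, 0, 0, 0, 0]
    - [-1, 0, 0, 0, 0, 0, 0]

```text
t: 66.28
ee_pos: [471.3, 113.6, 100.7]
orientation: [-3.069, -0.673, -0.0]
ft_force: [1.3, 0.1, -2.0]
width: 29.2
grasp_force: 30.0
```

Run:
```python
from h import *
held()
```

```text
ee [471.3 113.6 100.8] rv [-3.069 -0.673 -0.   ] F [-0.7  0.5 -2. ] g 30 w 29.7
top 125.3 underside 55.3 tool xy [-1.55 -0.54] world [469.6 113.4]
```

>>> step_arm:
  plan:
    - [-1, 0, 0, 0.08, 0, 0, 0]
    - [-1, 0, 0, 0.08, 0, 0, 0]
    - [-1, 0, 0, 0.07, 0, 0, 0]
    - [-1, 0, 0, 0, 0, 0, 0]
    - [-1, 0, 0, 0, 0, 0, 0]

```text
t: 66.95
ee_pos: [471.8, 114.2, 90.6]
orientation: [-3.068, -0.673, -0.002]
ft_force: [-4.3, 1.8, 17.9]
width: 29.5
grasp_force: 30.0
```

Run:
```python
from h import *
held()
```

```text
ee [471.8 114.2  90.6] rv [-3.068e+00 -6.730e-01 -2.000e-03] F [-4.9  2.8 18.2] g 30 w 29.7
top 115.7 underside 45.7 tool xy [-2.3  -0.65] world [469.4 113.8]
```

All three are home (45.7 to 45.9 mm against 46). I'll release, rise, align with the drive and go in front of the lever.

>>> step_arm:
  plan:
    - [-1, 0, 0, -0.07, 0, 0, 0]
    - [0, 0, 0, 0, 0, 0, 0]
    - [0, 0, 0, 0, 0, 0, 0]
    - [0, 0, 0, -0.95, 0, 0, 0]
    - [-1, 0, 0, -0.95, 0, 0, 0]
    - [-1, 0, 0, 0, 0, 0, 0.93]
    - [-1, 0, 0, 0, 0, 0, 0.93]
    - [-1, 0, 0, 0, 0, 0, 0.93]
    - [-1, 0, 0, 0, 0, 0, 0.93]
    - [-1, 0, 0, 0, 0, 0, 0.93]
    - [-1, -0.735, 0.622, 0, 0, 0, 0]
    - [-1, -0.735, 0.622, 0, 0, 0, 0]
    - [-1, 0, 0, 0, 0, 0, 0]
    - [-1, 0, 0, 0, 0, 0, 0]

```text
t: 68.75
ee_pos: [391.5, 61.3, 188.0]
orientation: [-3.135, 0.198, -0.002]
ft_force: [-0.5, -0.3, 0.5]
width: 0.4
grasp_force: 0.0
```

Run:
```python
from h import *
im=grab('wrist');o=get_obs();print(o['ee_pos'],o['orientation'],o['width'])
P=dep(im);hsv=cv2.cvtColor(im['pixels'],cv2.COLOR_RGB2HSV)
m=((hsv[...,0]<6)|(hsv[...,0]>174))&(hsv[...,1]>170)&(hsv[...,2]>120)&(P[...,2]>90)&(P[...,2]<135)
v,u=np.nonzero(m);(c,r)=cv2.minEnclosingCircle(np.stack([u,v],1).astype(np.float32));print(c,r,ray(im,*c,112),P[m][:,2].max())
for k in knobs(im): print(k[0],k[1],ray(im,*k[0],k[1]).round(1))
save(im,'pics/l0.png')
```

```text
[391.83700864  61.4337375  188.00248752] [-3.13502480e+00  1.97811362e-01 -2.34594966e-03] 0.7164784438804445
(319.1153869628906, 168.96153259277344) 18.060243606567383 [436.9020993   55.12516717 112.        ] 127.56420813915426
(5.909267902374268, 124.69259643554688) 80.74360292155367 [483.7 243.8  80.7]
```

View pics/l0.png

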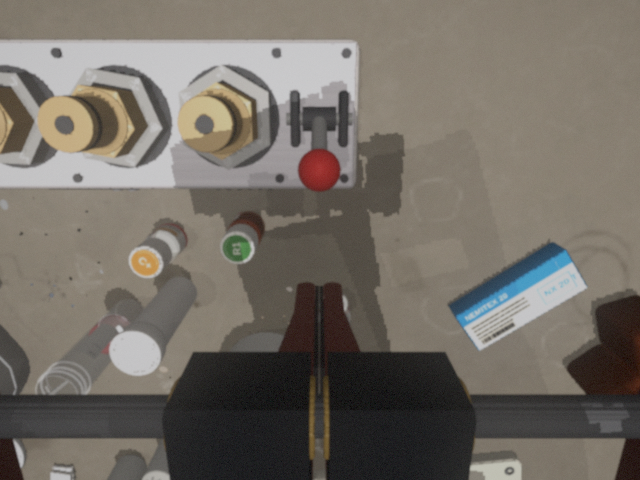

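The ball at (319,169) is straight ahead of the shut fingers. I'll descend and push.

>>> step_arm:
  plan:
    - [-1, 0, 0, 0.9, 0, 0, 0]
    - [-1, 0, 0, 0.9, 0, 0, 0]
    - [-1, 0, 0, 0, 0, 0, 0]
    - [-1, 0.3, 0, 0, 0, 0, 0]
    - [-1, 0.2, 0, 0, 0, 0, 0]
    - [-1, 0.2, 0, 0, 0, 0, 0]
    - [-1, 0.2, 0, 0, 0, 0, 0]
    - [-1, 0.2, 0, 0, 0, 0, 0]
    - [-1, 0.2, 0, 0, 0, 0, 0]
    - [-1, 0.2, 0, 0, 0, 0, 0]
    - [-1, 0.1, 0, 0, 0, 0, 0]
    - [-1, 0, 0, 0, 0, 0, 0]

```text
t: 70.3
ee_pos: [470.0, 51.0, 97.5]
orientation: [3.135, -0.198, -0.0]
ft_force: [-1.0, -0.7, 1.1]
width: 0.1
grasp_force: 0.4
```

```bash
cat > ball.py <<'E'
from h import *
for n in('wrist','top','side'):
    im=grab(n);P=dep(im);hsv=cv2.cvtColor(im['pixels'],cv2.COLOR_RGB2HSV)
    m=((hsv[...,0]<6)|(hsv[...,0]>174))&(hsv[...,1]>170)&(hsv[...,2]>120)&(P[...,2]>90)&(P[...,2]<140)&(np.hypot(P[...,0]-463,P[...,1]-52)<60)
    v,u=np.nonzero(m)
    if len(u)<10: print(n,'none'); continue
    c,r=cv2.minEnclosingCircle(np.stack([u,v],1).astype(np.float32));print(n,len(u),np.round(c),r,ray(im,*c,112).round(1),P[m][:,2].max().round(1))
E
python3 ball.py
```

```text
wrist 1240 [320. 271.] 25.554861068725586 [490.7  48.  112. ] 125.4
top none
side 76 [281. 266.] 5.4204487800598145 [493.7  51.4 112. ] 122.7
```

The lever is at about 0.91 rad, so I'll push a little further to its stop.

>>> step_arm:
  plan:
    - [-1, 0.1, 0, 0, 0, 0, 0]
    - [-1, 0.04, 0, 0, 0, 0, 0]
    - [-1, 0, 0, 0, 0, 0, 0]

```text
t: 70.82
ee_pos: [470.8, 50.7, 97.1]
orientation: [3.135, -0.198, -0.019]
ft_force: [-18.3, 6.5, 16.2]
width: 0.2
grasp_force: 10.6
```

```bash
python3 ball.py
```

```text
wrist 1346 [319. 274.] 25.893253326416016 [490.9  48.1 112. ] 125.0
top none
side 72 [281. 267.] 5.326977252960205 [494.3  52.9 112. ] 123.6
```

It's against the stop (18 N). I'll back off, rise, and do a final check of everything.

>>> step_arm:
  plan:
    - [-1, -0.2, 0, 0, 0, 0, 0]
    - [-1, -0.6, 0, 0, 0, 0, 0]
    - [-1, -0.8, 0, 0, 0, 0, 0]
    - [-1, -0.2, 0, -0.8, 0, 0, 0]
    - [-1, 0, 0.5, -0.8, 0, 0, 0]
    - [-1, 0, 0.9, -0.6, 0, 0, 0]
    - [-1, 0, 0.9, 0, 0, 0, 0]
    - [-1, 0, 0.9, 0, 0, 0, 0]
    - [-1, 0, 0, 0, 0, 0, 0]
    - [-1, 0, 0, 0, 0, 0, 0]

```text
t: 72.22
ee_pos: [367.5, -97.2, 207.8]
orientation: [-3.135, 0.199, -0.001]
ft_force: [0.3, -0.4, -0.8]
width: 0.2
grasp_force: 0.0
```

```bash
python3 ball.py
python3 - <<'E'
from h import *
o=get_obs();print(o['ee_pos'],o['t']);im=grab('wrist')
for k in knobs(im): print('w',np.round(k[0]),k[1].round(1),ray(im,*k[0],k[1]).round(1))
t=grab('top');s=grab('side')
for n,a in(('top',t),('side',s)):
    Q=dep(a)
    for c in((489,262),(479,188),(470,113.5),(505,-322),(434,-382)):
        m=(np.hypot(Q[...,0]-c[0],Q[...,1]-c[1])<10)&(a['depth']>0); print(n,c,np.percentile(Q[m][:,2],90).round(1) if m.sum() else None)
cv2.imwrite('pics/final.png',np.hstack([t['pixels'][170:330,110:500],s['pixels'][170:330,190:580]])[:,:,::-1])
E
```

```text
wrist 1360 [32. 59.] 22.814739227294922 [492.2  50.1 112. ] 125.6
top 73 [276. 217.] 4.717090606689453 [493.4  48.  112. ] 126.6
side 117 [282. 265.] 6.151976585388184 [493.1  47.6 112. ] 124.7
[367.53992759 -96.36568616 207.62792848] 72.375
w [  7. 121.] 82.5 [462.   97.3  82.5]
w [469. 352.] 84.4 [ 250.6 -199.    84.4]
top (489, 262) 118.4
top (479, 188) 118.3
top (470, 113.5) 118.2
top (505, -322) 105.4
top (434, -382) 106.1
side (489, 262) 116.7
side (479, 188) 117.3
side (470, 113.5) 117.2
side (505, -322) 104.1
side (434, -382) 104.1
```

View pics/final.png

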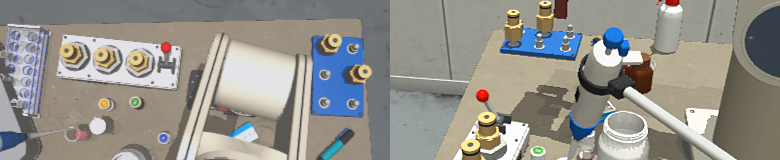

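The final picture shows three couplings home in the drive and the lever ball at the back (166,47 in the crop). Both shrunk couplings are on their pins and the vials are unmoved. Handing in.

```bash
python3 -c "
from h import *
print(ctrl.close_job())"
```

```text
the job is handed in; nothing more can be done
None
```

All five couplings were gauged: the three sound ones are fully home in the drive sockets, the two shrunk ones are left on their pins, the lever is pushed over to its far stop, the vials were not touched, and the job is handed in (no verdict was shown).

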